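Empty the belt printer's catch tray into the tote

TASK

The belt printer has finished its batch: swing the orange bay door with the steel bar handle wide open, draw the catch tray right out, and put every black bracket from it into the blue tote. Then push the empty tray fully home and, only after that, shut the door again. Keep the tote standing and leave everything else on the bench where it is.

Things in the scene. Friction and masses are not known exactly. Their poses are not given: they have to be found in the camera images.
- bay_door (a joint): Orange boxed door of the catch bay at the front of the low white belt 3D printer; 298 mm wide, top 108 mm above the table, 62 mm deep, open at its back. Vertical hinge at its left edge (seen by the robot). 0 rad = shut; grows to 2.1 as its right end swings towards the robot and round to the left. Stays where left (friction 0.1 N m, no latch). May start ajar.
- door_hinge (a point): Point on the door's hinge axis, 90 mm above the table. It turns with the door: x is square to the door's face (shut: pointing away from the robot, into the printer), -y runs along the door from hinge to free end, z up. The door's outer face is at x = -62 mm, its back edges at x = 0.
- door_handle (a point): Middle of the door's level steel bar handle, 90 mm above the table, free from above: bar 11 mm thick, 90 mm long along the door's y, 40 mm in front of the outer face, a post 38 mm to each side of the middle. It lies at x -102, y -240 mm in the door_hinge frame; its axes are the door's.
- catch_tray (a joint): Pale grey catch tray on runners inside the bay, hidden behind the door under the bay roof. 0 m = fully home; grows to 0.175 m as it is drawn straight out towards the robot, along its own -x. Slides with about 1.2 N friction and stays where it is left.
- tray_handle (a point): Middle of the tray's level steel bar handle, 90 mm above the table: 11 mm thick, 100 mm long along y, 44 mm in front of the tray's front wall, bent back and down to the wall at its ends. With the tray home and the door open it stands free from above, 44 mm before the bay roof (108 mm high; a smoked hood 217 mm high begins 75 mm behind the roof's edge). x into the printer, z up.
- tray_floor (a point): Centre of the tray's inner floor, 32 mm above the table. Inside: 154 mm along x (into the printer), 262 mm along y. Its four walls stand 44 mm above this floor and are 4 mm thick. Drawn fully out, the whole inside is clear of the bay roof.
- tote_floor (a point): Centre of the inner floor (5 mm above the table) of the shallow blue open tote standing to the robot's right; loose, about 0.9 kg. Inside 300 mm along its x, 180 mm along its y, 60 mm deep to the rim; walls 5 mm, rim flange 326 x 204 mm outside. z up.
- bracket1_mid (a point): Centre of one black printed saddle bracket (inverted U on two short feet) of about 50 g: 60 mm along its x (over the feet), 28 mm along its y (flat faces, the best ones to grip), 36 mm along its z; the centre is 18 mm above its underside. Bridge 40 mm long on top, feet 10 mm long and 9 mm high beyond it at each end, 16 mm slot below. All brackets are alike; they start upright in the catch tray, and 3 to 5 of the 5 exist in a run.
- bracket2_mid (a point): Centre of one black printed saddle bracket (inverted U on two short feet) of about 50 g: 60 mm along its x (over the feet), 28 mm along its y (flat faces, the best ones to grip), 36 mm along its z; the centre is 18 mm above its underside. Bridge 40 mm long on top, feet 10 mm long and 9 mm high beyond it at each end, 16 mm slot below. All brackets are alike; they start upright in the catch tray, and 3 to 5 of the 5 exist in a run.
- bracket3_mid (a point): Centre of one black printed saddle bracket (inverted U on two short feet) of about 50 g: 60 mm along its x (over the feet), 28 mm along its y (flat faces, the best ones to grip), 36 mm along its z; the centre is 18 mm above its underside. Bridge 40 mm long on top, feet 10 mm long and 9 mm high beyond it at each end, 16 mm slot below. All brackets are alike; they start upright in the catch tray, and 3 to 5 of the 5 exist in a run.
- bracket4_mid (a point): Centre of one black printed saddle bracket (inverted U on two short feet) of about 50 g: 60 mm along its x (over the feet), 28 mm along its y (flat faces, the best ones to grip), 36 mm along its z; the centre is 18 mm above its underside. Bridge 40 mm long on top, feet 10 mm long and 9 mm high beyond it at each end, 16 mm slot below. All brackets are alike; they start upright in the catch tray, and 3 to 5 of the 5 exist in a run.
- bracket5_mid (a point): Centre of one black printed saddle bracket (inverted U on two short feet) of about 50 g: 60 mm along its x (over the feet), 28 mm along its y (flat faces, the best ones to grip), 36 mm along its z; the centre is 18 mm above its underside. Bridge 40 mm long on top, feet 10 mm long and 9 mm high beyond it at each end, 16 mm slot below. All brackets are alike; they start upright in the catch tray, and 3 to 5 of the 5 exist in a run.
- screwdriver: Stubby screwdriver, 120 mm, black handle, lying before the robot; a bystander, to be left alone. Origin at its underside.
- pliers: Small pliers with green grips, 150 mm; a bystander, to be left alone. Origin at its underside.
- glue_jar: Clear jar, 60 mm across, 75 mm high, blue cap; a bystander, to be left alone. Origin at its underside.
- bolt_cup: Yellow cup, 76 mm across, 50 mm high; a bystander, to be left alone. Origin at its underside.

How it is judged:
By the outcome, as a careful person would: the job done as asked, in the order asked, and still so for the second after the job is handed in, with the robot touching nothing.
Of bracket1, bracket2, bracket3, bracket4, bracket5 only 3 to 5 are there at a start; the rules pass over those that are not, and their reading is None.
At some moment in a run one of bracket1, bracket2, bracket3, bracket4, bracket5 may be knocked a few centimetres aside while the robot is not near it.
Once in a run the grip may slacken for a moment while it holds something.
It also fails if it takes over 210 s, if anything falls off the work surface, if the arm or the gripper's body presses on something with over 40 N, if the wrist force passes 120 N, or if a joint passes its speed limit or range.

ROBOT

A 7-joint arm with a two-finger parallel gripper is mounted at the origin on the work surface. World frame = base frame: x ahead of the robot, y to its left, z up, the work surface at z = 0. Lengths are in m, angles in rad, forces in N, time in s.
With the tool pointing down it reaches from about 0.425 to 0.95 m from the base axis. Payload 16.7 kg.
Tool frame: the origin (TCP) lies midway between the tips of the shut fingers; the grasp point (between the pads) lies 19 mm behind it; z points along the fingers, y is the direction in which the jaws open and shut (so a half turn about z gives the same grasp; the last joint's range is limited). The gripper opens to 94 mm and grips with 3 to 60 N. Pads are 16 mm wide; open, the fingers measure 119 mm over their backs; the gripper's body (75 mm by 177 mm) begins 78 mm behind the grasp point.
Start: joints at [1.177, 0.426, 0.074, 1.606, -0.034, 1.111, -0.067], TCP at [0.163, -0.655, 0.205] pointing down, gripper open.
Joint ranges: [-2.85, 2.85], [-0.5, 2.14], [-1.23, 1.37], [0.21, 2.46], [-1.02, 4.16], [0.16, 2.05], [-2.73, 2.73]. Speed limits (rad/s): [1.89, 1.89, 2.39, 2.39, 3.01, 3.01, 3.01].

INTERFACE

Orientations are given as a rotation vector (axis times angle).
In Python, from workcell import observe, capture, camera_model, sign_off gives the robot as it stands.
- The arm moves only by the shell command python3 -m jog 'ROWS' [FORCE]. ROWS is JSON, a list of rows, each a list of 5 numbers: the closure, from 0 (fully open) to 1 (shut), then the shift along the tool's x, y, z in cm, then the turn about the tool's z in rad. In form: [[grip, dx, dy, dz, turn], ...]. A call has 1 to 10 rows; each row shifts and turns the commanded pose from where the row before left it, along the tool's axes as they then stand; what a row does not reach is not made up. A row lasts 1/12 s, in which the tool goes at most 41.7 mm and 7.16 degrees, less where a joint would pass 70% of its speed; a pose out of reach is approached as far as the arm can. A call with a gripper value outside its range is refused whole. The fingers move at their own pace and stop on an object; FORCE is the grip in N (left out, the last holds). Time passes only in rows, so rows that do not move let the fingers close. It gives the time, the measured TCP pose, the force and the opening at its end, in the units of the state.
- observe(): the state, without advancing time (a new reading comes with each control period).
- capture(name): name is "scene" or "top" or "wrist"; returns (picture, depth): 384x512x3 uint8, red, green, blue; 384x512 float32, m along the optical axis (not along the pixel's ray), 0 where there is no reading.
- camera_model(name): a dict with "fx", "fy", "cx", "cy" (pixels), "k1" (the pictures are not rectified: a ray, as slopes to the right and down, at radius r is drawn at 1 + k1 r^2 times it, then the intrinsics apply), "R" (3x3) and "t" (3): a world point X has camera coordinates R X + t. Camera axes: x right, y down, z forward; pixel columns grow to the right and rows downward; lengths in m; the calibration is good to about 2 mm. A picture is of the moment at which its call begins: read the wrist's pose just before it. camera_model takes no time and is no camera call; for the wrist camera it gives the pose at the moment of the call.
- sign_off(): hands the job in, once; it reports no verdict.
The state is a dict: "time_s": time; "joint_positions": joint angles; "qd": joint speeds; "tau": joint torques, N m; "tool_pos": TCP position; "tool_rot": TCP orientation; "ft_force": force on the tool from outside, world axes, zero at the start; "torque": the same for the moment, N m; "grip_width": opening from 0.0 (shut) to 1.0 (fully open).
Only numpy, scipy, OpenCV 4.12 (cv2) and the standard library are available. Lean on these libraries where they do the work, as an engineer would, in place of code of your own. Each camera call takes 0.05 s, during which the arm holds its last target.

## Working session

There is one attempt and no reset: what is moved stays moved. The work goes in short steps, Python scripts to look and compute and a shell command to move; the robot and the scene stay as the last step left them, time stands still between calls to the robot, and variables do not carry over. Pictures are saved under pics/ and viewed, and the job is handed in when it is done.

```bash
ls; mkdir -p pics; python3 - <<'E'
from workcell import *
import cv2,json
print(observe())
for n in("scene","top","wrist"):
    p,d=capture(n); cv2.imwrite(f"pics/a_{n}.png",p[:,:,::-1]); m=camera_model(n); print(n,m)
E
```

```text
pics
{'time_s': 0.0, 'joint_positions': array([ 1.17748304,  0.42673043,  0.07385153,  1.60659066, -0.03409325,
        1.11081723, -0.06709198]), 'qd': array([ 7.22536470e-04,  1.55147014e-03,  5.57749237e-04, -9.68266751e-05,
       -4.19948168e-04, -9.32568806e-04,  8.47895475e-04]), 'tau': array([-1.42714933e-03, -9.35810065e+01,  3.66565078e+00, -4.54188466e+01,
       -4.89729003e-02,  2.01710133e-02,  8.17415093e-05]), 'tool_pos': array([ 0.1628101 , -0.65462004,  0.20478391]), 'tool_rot': array([-3.11703035e+00, -3.81847524e-01,  4.02357713e-04]), 'ft_force': array([ 0.21095482,  0.07248793, -0.37253869]), 'torque': array([ 0.04735627, -0.02578046,  0.03657629]), 'grip_width': 0.9958096296244139}
scene {'fx': 414.5302207044824, 'fy': 414.5302207044824, 'cx': 261.4812309693027, 'cy': 194.57724087275764, 'k1': 0.048699663043093096, 'R': array([[ 0.97355822, -0.22831729,  0.00745717],
       [-0.17533339, -0.76776036, -0.61628096],
       [ 0.14643292,  0.59867791, -0.78749106]]), 't': array([-0.49313504,  0.19945093,  1.10405686])}
top {'fx': 368.23171349618065, 'fy': 368.23171349618065, 'cx': 252.62435207995043, 'cy': 185.02320236403003, 'k1': -0.1228049014673177, 'R': array([[-0.00526144, -0.99987219, -0.01509734],
       [-0.99836786,  0.0061109 , -0.05678268],
       [ 0.05686768,  0.01477394, -0.99827241]]), 't': array([0.095366  , 0.52325091, 1.13239624])}
wrist {'fx': 321.2858602644874, 'fy': 321.2858602644874, 'cx': 260.8399909514876, 'cy': 188.98338932880588, 'k1': -0.0756873052053839, 'R': array([[ 0.24180744, -0.97032113, -0.0024616 ],
       [-0.92974714, -0.23242073,  0.2855711 ],
       [-0.2776678 , -0.06676455, -0.95835436]]), 't': array([-0.67329514, -0.02954791,  0.39320912])}
```

View pics/a_scene.png

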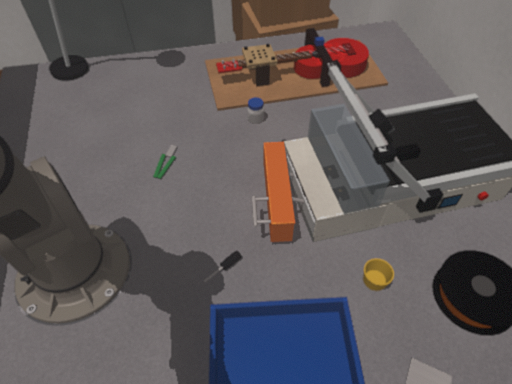

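View pics/a_top.png

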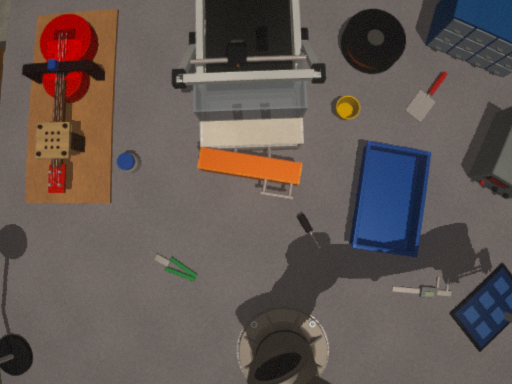

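View pics/a_wrist.png

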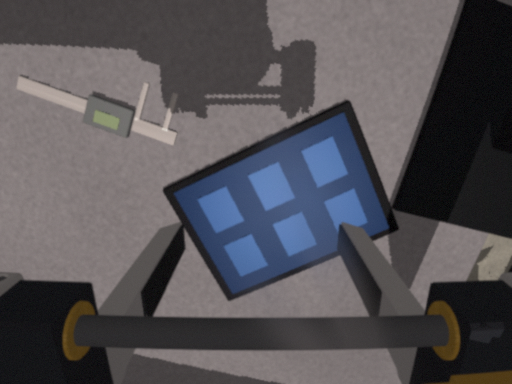

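```bash
cat > h.py <<'E'
import numpy as np, cv2
from scipy.spatial.transform import Rotation as Ro
from workcell import observe, capture, camera_model
def ud(m,uv):
    uv=np.atleast_2d(np.float64(uv))
    K=np.array([[m['fx'],0,m['cx']],[0,m['fy'],m['cy']],[0,0,1]])
    return cv2.undistortPointsIter(uv.reshape(-1,1,2),K,np.array([m['k1'],0,0,0.]),None,None,(3,50,1e-10)).reshape(-1,2)
def ray(m,uv):
    n=ud(m,uv); d=np.c_[n,np.ones(len(n))]@m['R']; return -m['R'].T@m['t'], d
def plane(m,uv,z):
    c,d=ray(m,uv); return c+d*((z-c[2])/d[:,2])[:,None]
def dep(m,uv,D):
    c,d=ray(m,uv); uv=np.atleast_2d(uv); z=np.array([D[int(round(v)),int(round(u))] for u,v in uv]); return c+d*z[:,None]
def tri(l):  # list of (m,uv)
    A=np.zeros((3,3));b=np.zeros(3);rs=[]
    for m,uv in l:
        c,d=ray(m,uv); d=d[0]/np.linalg.norm(d[0]); P=np.eye(3)-np.outer(d,d); A+=P;b+=P@c; rs.append((P,c))
    X=np.linalg.solve(A,b); return X,[np.linalg.norm(P@(X-c)) for P,c in rs]
def proj(m,X):
    c=np.atleast_2d(X)@m['R'].T+m['t']; n=c[:,:2]/c[:,2:]; r=(n**2).sum(1,keepdims=True); n=n*(1+m['k1']*r); return n*[m['fx'],m['fy']]+[m['cx'],m['cy']]
def cloud(m,D):
    v,u=np.mgrid[0:384,0:512]; uv=np.c_[u.ravel(),v.ravel()]
    c,d=ray(m,uv); return (c+d*D.reshape(-1,1)).reshape(384,512,3)
def yaw(): # direction of tool y axis in world, deg
    R=Ro.from_rotvec(observe()['tool_rot']).as_matrix(); return np.degrees(np.arctan2(R[1,1],R[0,1]))
def go(X,jaw=None):
    """tool-frame shift cm; jaw= desired world heading (deg) of tool y (mod 180) . turn listed as applied AFTER the shift"""
    s=observe();R=Ro.from_rotvec(s['tool_rot']).as_matrix()
    d=R.T@(np.array(X)-s['tool_pos'])*100
    print('pos',s['tool_pos'].round(4),'jaw',round(yaw(),2),'tilt',R[:,2].round(3),'F',s['ft_force'].round(1),'t',round(s['time_s'],2),'w',round(s['grip_width'],3),'q7',round(s['joint_positions'][6],2))
    if jaw is not None:
        e=(jaw-yaw()+90)%180-90
        print('shift',d.round(2),'turn rad (tool z)',round(-np.radians(e),3))
    else: print('shift',d.round(2))
def save(n,p,box=None,s=1):
    if box: x0,y0,x1,y1=box; p=p[y0:y1,x0:x1]
    p=cv2.resize(p,None,fx=s,fy=s,interpolation=cv2.INTER_CUBIC); cv2.imwrite(f'pics/{n}.png',p[:,:,::-1])
E
python3 - <<'E'
from h import *
p,d=capture('top'); save('b_top',p,(180,100,340,220),5); np.savez('top0.npz',p=p,d=d)
p,d=capture('scene'); save('b_scene',p,(230,120,370,250),5.5); np.savez('scene0.npz',p=p,d=d)
E
```

```text
(no output)
```

View pics/b_top.png

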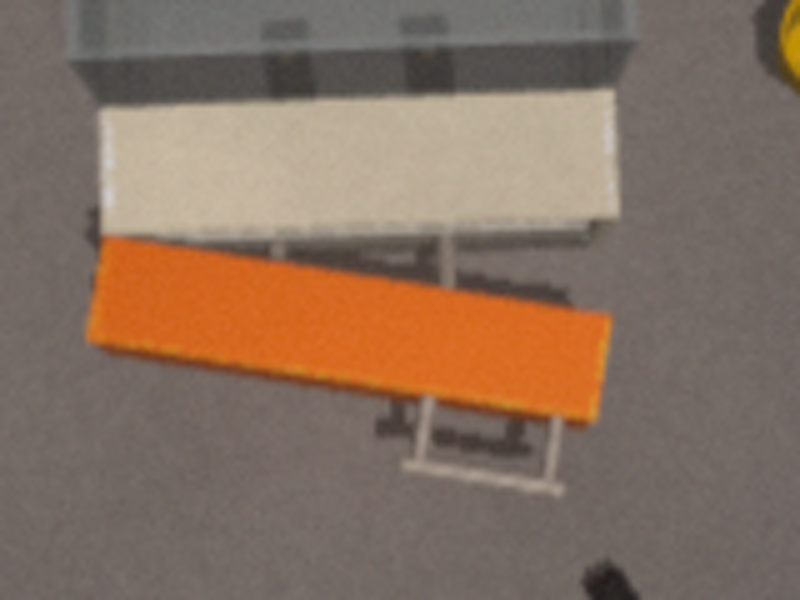

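View pics/b_scene.png

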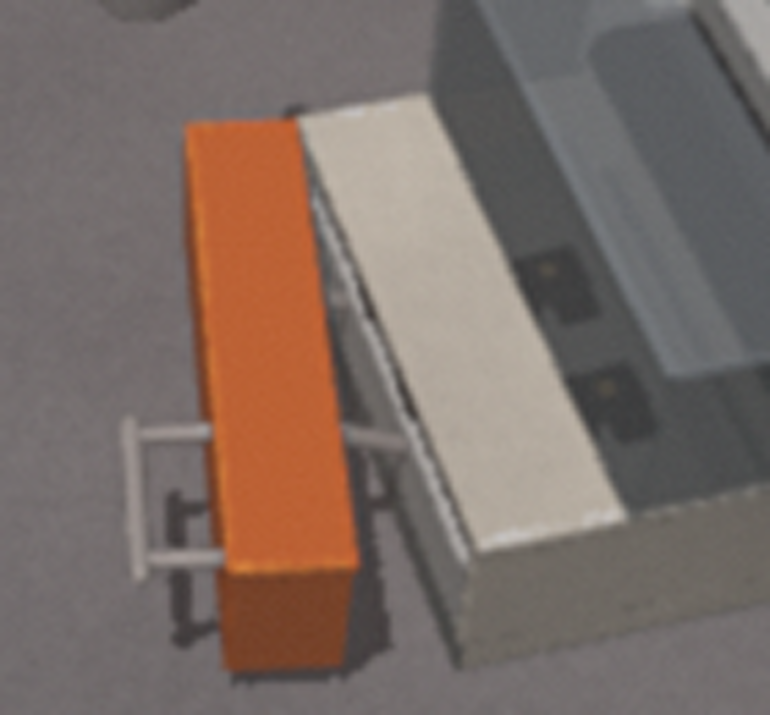

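```bash
python3 - <<'E'
from h import *
T=camera_model('top');S=camera_model('scene')
t=lambda x,y:(180+x/5-.4,100+y/5-.4)
s=lambda x,y:(230+x/5.5-.4,120+y/5.5-.4)
print('handle ends',tri([(T,t(408,466)),(S,s(130,420))]),tri([(T,t(560,490)),(S,s(140,577))]))
print('door back hinge',tri([(T,t(105,237)),(S,s(300,120))]),'back free',tri([(T,t(611,315)),(S,s(357,568))]))
print('front free',tri([(T,t(597,420)),(S,s(227,572))]),'front hinge',tri([(T,t(90,343)),(S,s(188,126))]))
print('roof front',tri([(T,t(104,236)),(S,s(300,118))]),tri([(T,t(619,218)),(S,s(478,550))]))
go([0.5,-.2,.2],0)
E
```

```text
handle ends (array([0.49729981, 0.06635314, 0.09320375]), [np.float64(0.0007034783630861533), np.float64(0.0007034783630860234)]) (array([ 0.48274527, -0.02236126,  0.08599361]), [np.float64(0.0004580744613553522), np.float64(0.00045807446135547535)])
door back hinge (array([0.6317711 , 0.2417252 , 0.10427622]), [np.float64(0.0012670443078892184), np.float64(0.0012670443078892982)]) back free (array([ 0.58238057, -0.05138556,  0.10276505]), [np.float64(0.0005309881631942892), np.float64(0.0005309881631941453)])
front free (array([ 0.52135246, -0.04208489,  0.10610965]), [np.float64(0.0005617122800487121), np.float64(0.0005617122800489392)]) front hinge (array([0.56994238, 0.24994429, 0.1053205 ]), [np.float64(0.0015053205295615336), np.float64(0.0015053205295614983)])
roof front (array([0.63201577, 0.24217384, 0.10535438]), [np.float64(0.0010919674369317797), np.float64(0.001091967436931694)]) (array([ 0.63922152, -0.05662286,  0.10659788]), [np.float64(0.0002879964570818016), np.float64(0.00028799645708163036)])
pos [ 0.1629 -0.6548  0.2052] jaw -76.03 tilt [-0.     0.001 -1.   ] F [ 0.3  0.3 -0.3] t 0.25 w 0.998 q7 -0.07
shift [ 43.69 -36.     0.54] turn rad (tool z) -1.327
```

```bash
python3 - <<'E'
from h import *
z=np.load('top0.npz'); T=camera_model('top'); p=z['p'];D=z['d']; C=cloud(T,D)
for n,uv in dict(jar=(126,161),cup=(347,107),screw=(304,222),pl=(176,267),pl2=(160,259),pl3=(194,278)).items():
    print(n,C[uv[1],uv[0]].round(3))
hsv=cv2.cvtColor(p,cv2.COLOR_RGB2HSV)
for n,m in dict(tote=cv2.inRange(hsv,(108,120,40),(122,255,255))&np.where((np.mgrid[0:384,0:512][1]>340)&(np.mgrid[0:384,0:512][1]<435)&(np.mgrid[0:384,0:512][0]>130)&(np.mgrid[0:384,0:512][0]<262),255,0).astype(np.uint8)).items():
    c=max(cv2.findContours(m,0,2)[0],key=cv2.contourArea); r=cv2.minAreaRect(c); b=cv2.boxPoints(r); print(n,r,plane(T,b,.063).round(3))
    pts=C[m>0]; pts=pts[np.isfinite(pts).all(1)]; rim=pts[(pts[:,2]>.05)]; rr=cv2.minAreaRect((rim[:,:2]*1000).astype(np.float32)); print('rim',rr,np.percentile(rim[:,2],[50,95]).round(4)); fl=pts[pts[:,2]<.02]; print('floor z',np.median(fl[:,2]))
    print(cv2.boxPoints(rr))
save('c_tote',p,(340,130,440,270),4)
E
```

```text
jar [0.596 0.475 0.073]
cup [ 0.774 -0.213  0.004]
screw [ 0.408 -0.065  0.026]
pl [0.266 0.336 0.001]
pl2 [0.293 0.384 0.014]
pl3 [0.234 0.277 0.01 ]
tote ((390.343505859375, 198.5014190673828), (68.3122329711914, 107.93797302246094), 8.004729270935059) [[ 0.333 -0.195  0.063]
 [ 0.655 -0.247  0.063]
 [ 0.626 -0.461  0.063]
 [ 0.301 -0.404  0.063]]
rim ((501.45074462890625, -184.3271484375), (497.9659423828125, 324.9098205566406), 80.4198226928711) [0.0654 0.0693]
floor z 0.005246452087834252
[[ 299.82382  -402.80072 ]
 [ 620.2024   -456.8747  ]
 [ 703.07764    34.146423]
 [ 382.6991     88.2204  ]]
```

View pics/c_tote.png

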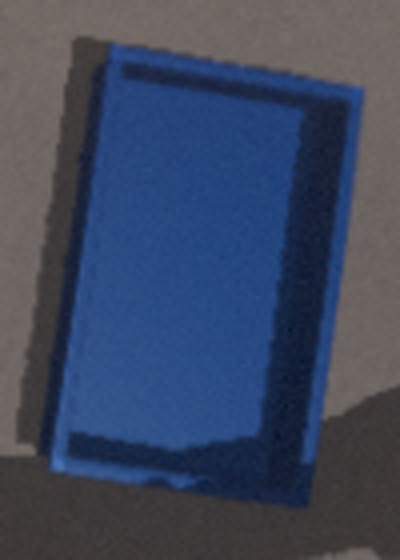

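```bash
python3 -m jog '[[0,3.0,-1.8,0,0],[0,3.0,-1.8,0,0],[0,3.0,-1.8,0,0],[0,3.0,-1.8,0,0],[0,3.0,-1.8,0,0],[0,3.0,-1.8,0,0],[0,3.0,-1.8,0,0],[0,3.0,-1.8,0,0],[0,3.0,-1.8,0,0],[0,3.0,-1.8,0,0]]'; python3 -c "
from h import *
go([.5,-.1,.2],-9.6)"
```

```text
time_s: 1.08
tool_pos: [0.4115, -0.4066, 0.2056]
tool_rot: [3.118, 0.382, 0.0]
ft_force: [-0.2, 0.2, 0.4]
grip_width: 1.002
pos [ 0.4115 -0.4066  0.2056] jaw -76.04 tilt [ 0. -0. -1.] F [-0.2  0.2  0.4] t 1.08 w 1.002 q7 -0.68
shift [ 15.98 -27.62   0.56] turn rad (tool z) -1.16
```

```bash
python3 -m jog '[[0,2.0,-3.45,0,0],[0,2.0,-3.45,0,0],[0,2.0,-3.45,0,0],[0,2.0,-3.45,0,0],[0,2.0,-3.45,0,0],[0,2.0,-3.45,0,0],[0,2.0,-3.45,0,0],[0,2.0,-3.45,0,0]]'; python3 -m jog '[[0,0,0,0,-0.116],[0,0,0,0,-0.116],[0,0,0,0,-0.116],[0,0,0,0,-0.116],[0,0,0,0,-0.116],[0,0,0,0,-0.116],[0,0,0,0,-0.116],[0,0,0,0,-0.116],[0,0,0,0,-0.116],[0,0,0,0,-0.116]]'; python3 -c "
from h import *
go([.47,.02,.2],-9.6)"
```

```text
time_s: 1.75
tool_pos: [0.4994, -0.0996, 0.2058]
tool_rot: [3.118, 0.382, 0.001]
ft_force: [1.0, -0.6, 1.0]
grip_width: 1.006
time_s: 2.58
tool_pos: [0.4992, -0.1015, 0.2055]
tool_rot: [-2.393, -2.035, -0.0]
ft_force: [0.6, 0.1, -0.5]
grip_width: 1.003
pos [ 0.4992 -0.1015  0.2055] jaw -9.25 tilt [ 0.  0. -1.] F [ 0.6  0.1 -0.5] t 2.58 w 1.003 q7 -0.17
shift [11.52 -4.83  0.55] turn rad (tool z) 0.006
```

```bash
python3 -m jog '[[0,3.8,-1.6,0,0],[0,3.8,-1.6,0,0],[0,3.9,-1.6,0,0],[0,0,0,0,0],[0,0,0,0,0]]'; python3 - <<'E'
from h import *
m=camera_model('wrist'); print('cam',(-m['R'].T@m['t']).round(3)); p,d=capture('wrist'); save('d_wrist',p,s=1.5); go([.494,.042,.2],-9.6)
E
```

```text
time_s: 3.0
tool_pos: [0.4708, 0.0213, 0.2058]
tool_rot: [2.395, 2.033, 0.001]
ft_force: [-0.3, -0.7, -0.2]
grip_width: 0.999
cam [0.485 0.105 0.384]
pos [0.4711 0.0197 0.2057] jaw -9.49 tilt [ 0. -0. -1.] F [-0.2 -0.8 -0.2] t 3.05 w 1.002 q7 -0.41
shift [2.57 1.89 0.57] turn rad (tool z) 0.002
```

View pics/d_wrist.png

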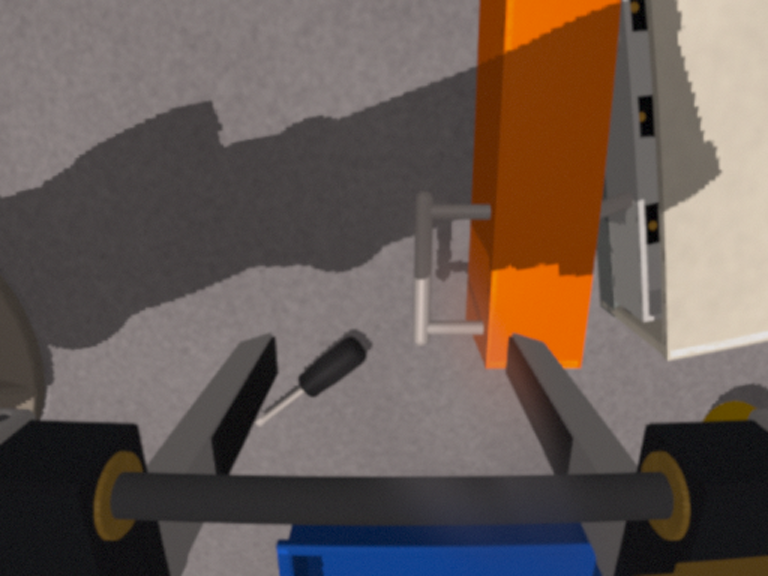

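```bash
python3 - <<'E'
from h import *
m=camera_model('wrist'); print(plane(m,np.array([(424,195),(421,342),(424,212),(421,328)])/1.5-.17,.0955).round(4))
go([.492,.042,.071],-9.6)
E
```

```text
[[ 0.4993  0.0696  0.0955]
 [ 0.4837 -0.0236  0.0955]
 [ 0.4979  0.0595  0.0955]
 [ 0.4851 -0.0139  0.0955]]
pos [0.4711 0.0197 0.2057] jaw -9.49 tilt [ 0. -0. -1.] F [-0.2 -0.8 -0.2] t 3.05 w 1.002 q7 -0.41
shift [ 2.54  1.68 13.47] turn rad (tool z) 0.002
```

```bash
python3 -m jog '[[0.62,2.5,1.9,0,0],[0.62,0,0,1.5,0],[0.62,0,0,3,0],[0.62,0,0,0,0],[0.62,0,0,0,0]]' 30; python3 -c "
from h import *
go([.4940,.041,.071],-9.6)"
```

```text
time_s: 3.47
tool_pos: [0.4933, 0.0398, 0.1598]
tool_rot: [-2.399, -2.025, 0.004]
ft_force: [0.0, -0.0, 2.0]
grip_width: 0.685
pos [0.4933 0.0398 0.1598] jaw -9.65 tilt [-0.003 -0.    -1.   ] F [ 0. -0.  2.] t 3.47 w 0.685 q7 -0.51
shift [0.14 0.08 8.88] turn rad (tool z) -0.001
```

```bash
python3 -m jog '[[0.62,0.1,0,0,0],[0.62,0,0,0,0],[0.62,0,0,0,0],[0.62,0,0,0,0],[0.62,0,0,0,0],[0.62,0,0,0,0]]'; python3 -c "
from h import *
go([.4940,.041,.071],-9.6)"
```

```text
time_s: 3.97
tool_pos: [0.4943, 0.0418, 0.1609]
tool_rot: [2.399, 2.028, 0.001]
ft_force: [-0.2, 0.9, 0.1]
grip_width: 0.379
pos [0.4943 0.0418 0.1609] jaw -9.58 tilt [ 0.001 -0.    -1.   ] F [-0.2  0.9  0.1] t 3.97 w 0.379 q7 -0.51
shift [-0.09 -0.03  8.99] turn rad (tool z) 0.0
```

```bash
python3 -m jog '[[0.62,-0.1,0,3,0],[0.62,0,0,3,0],[0.62,0,0,2.9,0],[0.62,0,0,0,0],[1,0,0,0,0],[1,0,0,0,0],[1,0,0,0,0],[1,0,0,0,0],[1,0,0,0,0],[1,0,0,0,0]]' 20; python3 -c "
from h import *
go([.4940,.041,.071],-9.6)"
```

```text
time_s: 4.8
tool_pos: [0.4951, 0.0409, 0.0729]
tool_rot: [2.398, 2.027, 0.003]
ft_force: [-1.3, -0.7, 11.0]
grip_width: 0.106
pos [0.4951 0.0409 0.0729] jaw -9.58 tilt [ 0.002 -0.    -1.   ] F [-1.3 -0.7 11. ] t 4.8 w 0.106 q7 -0.6
shift [-0.01 -0.11  0.19] turn rad (tool z) 0.0
```

```bash
python3 -m jog '[[1,0,0,-0.15,0],[1,0.27,-0.56,0,0.025],[1,0.54,-1.10,0,0.05],[1,0.54,-1.10,0,0.05],[1,0.54,-1.10,0,0.05],[1,0.54,-1.10,0,0.05]]'; python3 -c "
from h import *
go([.4940,.041,.071],-9.6)"
```

```text
time_s: 5.3
tool_pos: [0.4521, 0.0775, 0.0733]
tool_rot: [-2.614, -1.743, -0.002]
ft_force: [5.2, 3.0, -11.5]
grip_width: 0.105
pos [0.4521 0.0775 0.0733] jaw -22.61 tilt [ 0.001  0.001 -1.   ] F [  5.2   3.  -11.5] t 5.3 w 0.105 q7 -0.89
shift [-1.76  5.27  0.23] turn rad (tool z) -0.227
```

```bash
python3 -m jog '[[1,0.54,-1.10,0.07,0.05],[1,0.54,-1.10,0,0.05],[1,0.54,-1.10,0,0.05],[1,0.54,-1.10,0,0.05],[1,0.54,-1.10,0,0.05],[1,0.54,-1.10,0,0.05]]'; python3 -c "
from h import *
go([.4940,.041,.071],-9.6);print(observe()['joint_positions'].round(2))"
```

```text
time_s: 5.8
tool_pos: [0.4113, 0.138, 0.0731]
tool_rot: [2.845, 1.332, 0.002]
ft_force: [1.8, 0.2, 1.4]
grip_width: 0.105
pos [0.4113 0.138  0.0731] jaw -39.81 tilt [ 0.002  0.    -1.   ] F [1.8 0.2 1.4] t 5.8 w 0.105 q7 -1.33
shift [-2.16 12.56  0.22] turn rad (tool z) -0.527
[-0.06  0.25 -0.46  2.23  0.17  0.69 -1.33]
```

```bash
python3 -m jog '[[1,0.54,-1.10,0,0.05],[1,0.54,-1.10,0,0.05],[1,0.54,-1.10,0,0.05],[1,0.54,-1.10,0,0.05],[1,0.54,-1.10,0,0.05],[1,0.54,-1.10,0,0.05],[1,0.54,-1.10,0,0.05],[1,0.54,-1.10,0,0.05]]'; python3 -c "
from h import *
go([.4940,.041,.071],-9.6);print(observe()['joint_positions'].round(2))"
```

```text
time_s: 6.47
tool_pos: [0.3879, 0.2327, 0.0731]
tool_rot: [-3.053, -0.741, -0.003]
ft_force: [5.4, -0.0, -0.9]
grip_width: 0.11
pos [0.3879 0.2327 0.0731] jaw -62.72 tilt [ 0.002  0.001 -1.   ] F [ 5.4 -0.  -0.9] t 6.47 w 0.11 q7 -1.95
shift [ 0.64 21.9   0.22] turn rad (tool z) -0.927
[-0.31  0.27 -0.43  2.19  0.17  0.71 -1.95]
```

```bash
python3 -m jog '[[1,0.54,-1.10,0,0.05],[1,0.54,-1.10,0,0.05],[1,0.54,-1.10,0,0.05],[1,0.54,-1.10,0,0.05],[1,0.54,-1.10,0,0.05],[1,0.54,-1.10,0,0.05],[1,0.54,-1.10,0,0.05],[1,0.27,-0.55,0,0.025]]'; python3 -c "
from h import *
go([.4940,.041,.071],-9.6);print(observe()['joint_positions'].round(2))"
```

```text
time_s: 7.13
tool_pos: [0.4017, 0.3235, 0.0731]
tool_rot: [-3.137, -0.158, -0.003]
ft_force: [5.8, -3.0, 3.0]
grip_width: 0.108
pos [0.4017 0.3235 0.0731] jaw -84.24 tilt [ 0.002  0.001 -1.   ] F [ 5.8 -3.   3. ] t 7.13 w 0.108 q7 -2.44
shift [ 6.35 29.03  0.2 ] turn rad (tool z) -1.303
[-0.5   0.36 -0.35  2.06  0.18  0.75 -2.44]
```

```bash
python3 -m jog '[[0.62,0,0,0,0],[0.62,0,0,0,0],[0.62,0,0,0,0],[0.62,0,0,0,0],[0.62,0,0,-3,0],[0.62,0,0,-4,-0.1],[0.62,0,0,-4,-0.12]]'; python3 -c "
from h import *
go([.433,.15,.18],-70)"
```

```text
time_s: 7.72
tool_pos: [0.3991, 0.3215, 0.1832]
tool_rot: [3.098, 0.513, -0.003]
ft_force: [1.9, 0.7, 0.7]
grip_width: 0.38
pos [0.3991 0.3215 0.1832] jaw -71.2 tilt [-0.002 -0.001 -1.   ] F [1.9 0.7 0.7] t 7.72 w 0.38 q7 -2.15
shift [-2.32 17.33  0.34] turn rad (tool z) -0.021
```

```bash
python3 -m jog '[[1,-0.5,3.4,0,0],[1,-0.5,3.4,0,0],[1,-0.5,3.5,0,0],[1,-0.5,3.5,0,0],[1,-0.4,3.5,0,0],[1,0,0,0,0]]'; python3 - <<'E'
from h import *
p,d=capture('top'); save('e_top',p,(120,80,340,300),2.7); np.savez('t1.npz',p=p,d=d)
go([.433,.18,.07],-75)
E
```

```text
time_s: 8.22
tool_pos: [0.433, 0.1442, 0.1823]
tool_rot: [3.1, 0.496, -0.0]
ft_force: [0.5, -0.6, 0.4]
grip_width: 0.009
pos [0.4327 0.1472 0.1825] jaw -71.74 tilt [ 0.    -0.001 -1.   ] F [-0.5  1.   0.1] t 8.27 w 0.003 q7 -1.76
shift [ 1.06 -3.11 11.24] turn rad (tool z) 0.057
```

View pics/e_top.png

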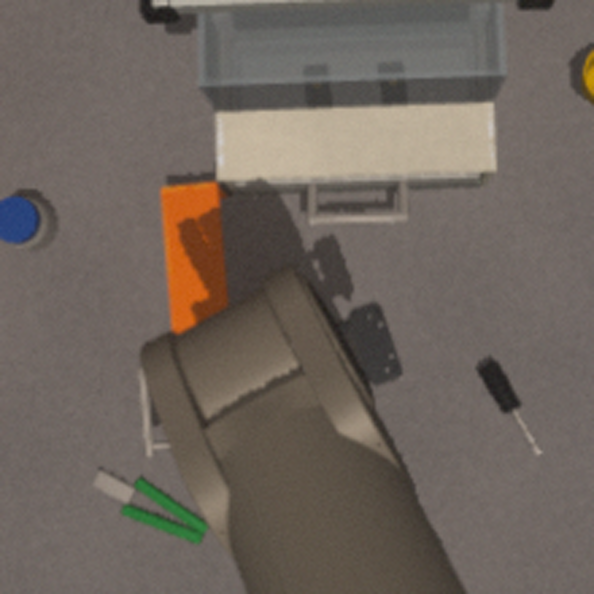

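```bash
python3 -m jog '[[1,0,-1.0,3.7,0],[1,0,-1,3.7,0],[1,0,0,3.7,0],[1,0,0,0,0]]'; python3 -c "
from h import *
go([.445,.295,.07],-71.7)"
```

```text
time_s: 8.6
tool_pos: [0.4222, 0.1693, 0.0663]
tool_rot: [3.099, 0.51, -0.012]
ft_force: [-2.9, -0.5, -1.4]
grip_width: 0.007
pos [0.4222 0.1693 0.0663] jaw -71.32 tilt [-0.008 -0.002 -1.   ] F [-2.9 -0.5 -1.4] t 8.6 w 0.007 q7 -1.9
shift [  6.18 -11.18  -0.41] turn rad (tool z) 0.007
```

```bash
python3 -m jog '[[1,0.6,-1.1,0,0],[1,0.6,-1.1,0,0],[1,0.6,-1.1,0,0],[1,0.6,-1.1,0,0],[1,0.6,-1.1,0,0],[1,0.6,-1.1,0,0],[1,0.6,-1.1,0,0],[1,0.6,-1.1,0,0],[1,0.6,-1.1,0,0],[1,0.6,-1.1,0,0]]'; python3 -c "
from h import *
go([.445,.295,.07],-71.7)"
```

```text
time_s: 9.43
tool_pos: [0.4482, 0.2943, 0.0713]
tool_rot: [-3.1, -0.506, -0.0]
ft_force: [0.9, -1.9, -0.4]
grip_width: 0.001
pos [0.4482 0.2943 0.0713] jaw -71.45 tilt [ 0.  0. -1.] F [ 0.9 -1.9 -0.4] t 9.43 w 0.001 q7 -2.11
shift [-0.28 -0.17  0.13] turn rad (tool z) 0.004
```

```bash
python3 -m jog '[[1,-0.6,2.5,0,0],[1,0,2.0,-3.5,-0.12],[1,0,1,-4,-0.12],[1,0,1,-4,-0.12],[0.7,0,0,-1.5,-0.12],[0.7,0,0,0,-0.12],[0.7,0,0,0,-0.12],[0.7,0,0,0,-0.12],[0.7,0,0,0,-0.12],[0.7,0,0,0,-0.12]]'; python3 - <<'E'
from h import *
T=camera_model('top');print(plane(T,np.array([(309,217),(405,219)])/2.7+[119.7,79.7],.0955))
go([.53,.09,.2],1.4)
E
```

```text
time_s: 10.27
tool_pos: [0.4663, 0.2317, 0.2015]
tool_rot: [-2.393, -2.035, -0.0]
ft_force: [0.3, -1.0, -1.0]
grip_width: 0.296
[[0.59244639 0.1447163  0.0955    ]
 [0.58953123 0.04111467 0.0955    ]]
pos [0.4663 0.2317 0.2015] jaw -9.23 tilt [ 0.  0. -1.] F [ 0.3 -1.  -1. ] t 10.27 w 0.296 q7 -0.86
shift [-12.96   8.55   0.14] turn rad (tool z) -0.186
```

```bash
python3 -m jog '[[0.7,-2.6,1.7,0,-0.06],[0.7,-2.6,1.8,0,-0.06],[0.7,-2.6,1.8,0,-0.06],[0.7,-2.6,1.6,0,0],[0.7,-2.0,1.3,0,0],[0.7,0,0,0,0],[0.7,0,0,0,0]]'; python3 - <<'E'
from h import *
m=camera_model('wrist');p,d=capture('wrist');save('f_wrist',p,s=1.5)
p,d=capture('scene');save('f_scene',p,(200,80,400,280),3);p,d=capture('top');save('f_top',p,(120,80,340,300),2.7)
go([.591,.093,.2],1.4)
E
```

```text
time_s: 10.85
tool_pos: [0.5407, 0.1018, 0.2011]
tool_rot: [-2.209, -2.233, 0.0]
ft_force: [-0.2, -0.7, -0.6]
grip_width: 0.299
pos [0.5397 0.1037 0.2014] jaw 0.83 tilt [-0.  0. -1.] F [-0.3 -0.5 -0.2] t 11.0 w 0.296 q7 -0.41
shift [-1.14  5.11  0.13] turn rad (tool z) -0.01
```

View pics/f_wrist.png

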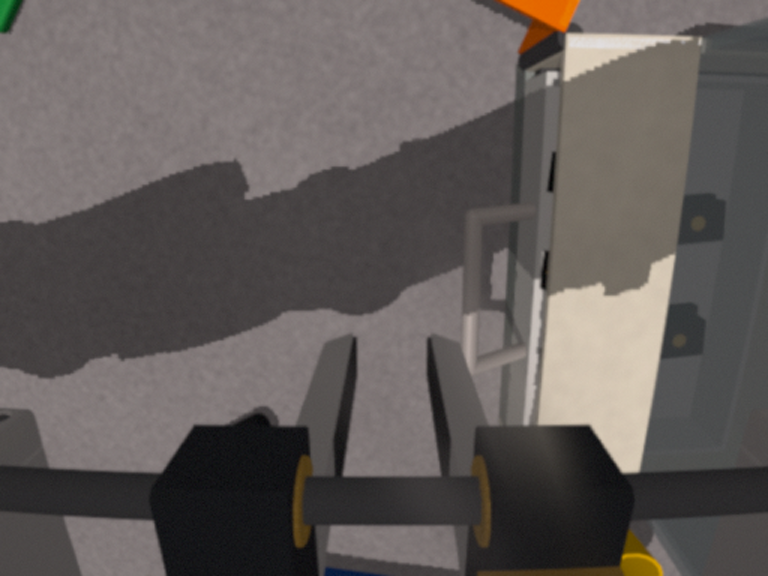

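View pics/f_scene.png

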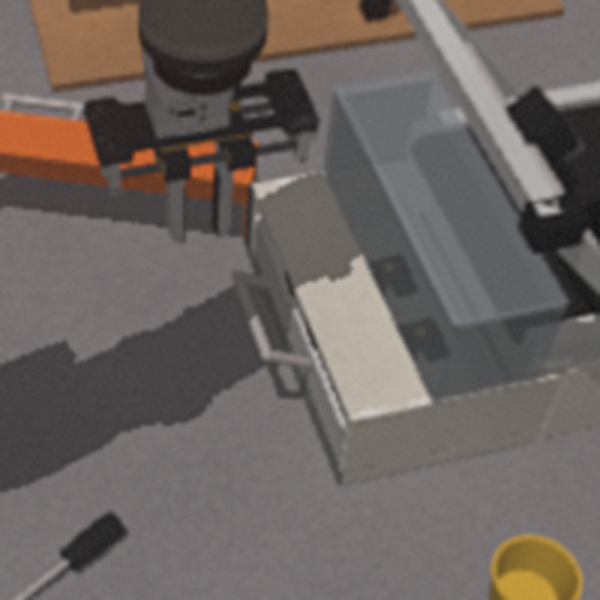

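View pics/f_top.png

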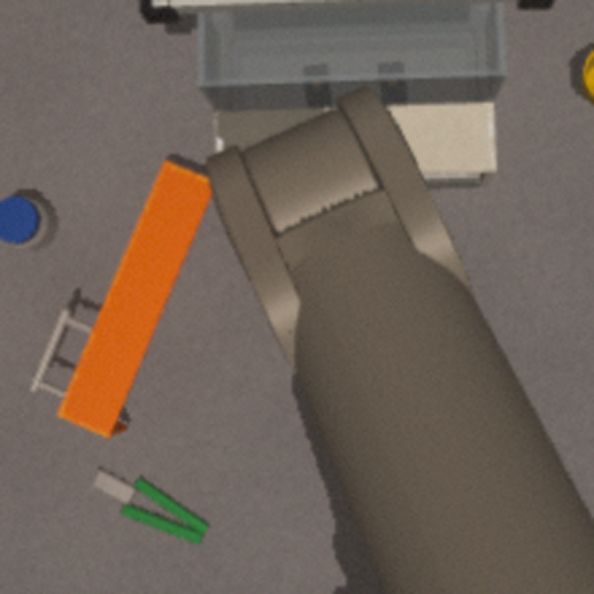

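```bash
python3 - <<'E'
from h import *
m=camera_model('wrist');T=camera_model('top')
uv=np.array([(473,208),(470,368),(566,40),(541,425)])/1.5-.17
print(plane(m,uv[:2],.0955).round(4),plane(m,uv[2:],.108).round(4))
# two view
print(tri([(m,uv[0]),(T,(309/2.7+119.7,217/2.7+79.7))]),tri([(m,uv[1]),(T,(405/2.7+119.7,219/2.7+79.7))]))
go([.591,.095,.16],1.4)
E
```

```text
[[0.5876 0.1511 0.0955]
 [0.5923 0.0472 0.0955]] [[0.63   0.2426 0.108 ]
 [0.6395 0.0125 0.108 ]]
(array([0.59547125, 0.14672037, 0.05890269]), [np.float64(0.0016022184176402463), np.float64(0.0016022184176401257)]) (array([0.59279864, 0.04095117, 0.08316421]), [np.float64(0.0017547048030367696), np.float64(0.0017547048030368342)])
pos [0.5397 0.1037 0.2014] jaw 0.83 tilt [-0.  0. -1.] F [-0.3 -0.5 -0.2] t 11.0 w 0.296 q7 -0.41
shift [-0.95  5.11  4.13] turn rad (tool z) -0.01
```

```bash
python3 -m jog '[[0.7,-0.5,2.5,0,-0.02],[0.7,-0.4,2.6,0,0],[0.7,0,0,3,0],[0.7,0,0,0,0]]'; python3 -c "
from h import *
go([.5905,.095,.071],2)"
```

```text
time_s: 11.33
tool_pos: [0.5898, 0.0951, 0.1674]
tool_rot: [-2.181, -2.257, 0.005]
ft_force: [-1.3, -0.7, -0.8]
grip_width: 0.301
pos [0.5898 0.0951 0.1674] jaw 1.94 tilt [-0.005 -0.    -1.   ] F [-1.3 -0.7 -0.8] t 11.33 w 0.301 q7 -0.38
shift [-0.01  0.11  9.64] turn rad (tool z) -0.001
```

```bash
python3 -m jog '[[0.7,0,0,3.5,0],[0.7,0,0,3,0],[0.7,0,0,2.8,0],[0.7,0,0,0.1,0],[1,0,0,0,0],[1,0,0,0,0],[1,0,0,0,0],[1,0,0,0,0]]'; python3 -c "
from h import *
go([.5905,.095,.071],2)"
```

```text
time_s: 12.0
tool_pos: [0.5912, 0.095, 0.0794]
tool_rot: [2.184, 2.258, 0.001]
ft_force: [-6.0, 1.1, 7.6]
grip_width: 0.107
pos [0.5912 0.095  0.0794] jaw 1.9 tilt [ 0.001  0.    -1.   ] F [-6.   1.1  7.6] t 12.0 w 0.107 q7 -0.44
shift [-0.   -0.07  0.84] turn rad (tool z) -0.002
```

```bash
python3 -m jog '[[1,0,-1,-0.3,0],[1,0,-1.5,0,0],[1,0,-2,0,0],[1,0,-2,0,0],[1,0,-2,0,0],[1,0,-2,0,0],[1,0,-2,0,0],[1,0,-2,0,0],[1,0,-1.5,0,0],[1,0,-0.8,0,0]]'; python3 -c "
from h import *
go([.5905,.095,.071],2)"
```

```text
time_s: 12.83
tool_pos: [0.4215, 0.0898, 0.0811]
tool_rot: [2.183, 2.259, 0.002]
ft_force: [1.6, 8.1, -19.2]
grip_width: 0.111
pos [0.4215 0.0898 0.0811] jaw 1.95 tilt [ 0.001  0.001 -1.   ] F [  1.6   8.1 -19.2] t 12.83 w 0.111 q7 -0.48
shift [-0.06 16.91  1.03] turn rad (tool z) -0.001
```

```bash
python3 -m jog '[[1,0,-0.4,0.2,0],[1,0,-0.3,0,0],[1,0,-0.2,0,0],[1,0,0,0,0]]'; python3 -c "
from h import *
go([.5905,.095,.071],2)"
```

```text
time_s: 13.17
tool_pos: [0.4162, 0.0897, 0.0804]
tool_rot: [2.182, 2.256, 0.008]
ft_force: [2.7, 3.4, 4.0]
grip_width: 0.11
pos [0.4162 0.0897 0.0804] jaw 1.91 tilt [ 0.006  0.001 -1.   ] F [2.7 3.4 4. ] t 13.17 w 0.11 q7 -0.48
shift [-0.05 17.43  1.04] turn rad (tool z) -0.002
```

```bash
python3 -m jog '[[0.7,0,0.1,0,0],[0.7,0,0,0,0],[0.7,0,0,0,0],[0.7,0,0,-3,0],[0.7,0,0,-4,0],[0,0,0,-4,0],[0,0,0,-3,0],[0,0,0,0,0]]'; python3 - <<'E'
from h import *
print(go([.45,.0,.2],2))
m=camera_model('wrist');p,d=capture('wrist');save('g_wrist',p,s=1.5);np.savez('w2.npz',p=p,d=d,**m)
p,d=capture('scene');save('g_scene',p,(180,80,400,280),3.5);np.savez('s2.npz',p=p,d=d)
p,d=capture('top');save('g_top',p,(150,80,350,300),3);np.savez('t2.npz',p=p,d=d)
E
```

```text
time_s: 13.83
tool_pos: [0.4176, 0.0894, 0.224]
tool_rot: [2.181, 2.254, 0.01]
ft_force: [0.8, 0.5, 0.8]
grip_width: 0.473
pos [0.4176 0.0894 0.224 ] jaw 1.87 tilt [ 0.008  0.001 -1.   ] F [0.8 0.5 0.8] t 13.83 w 0.473 q7 -0.33
shift [-9.05  2.93  2.41] turn rad (tool z) -0.002
None
```

View pics/g_wrist.png

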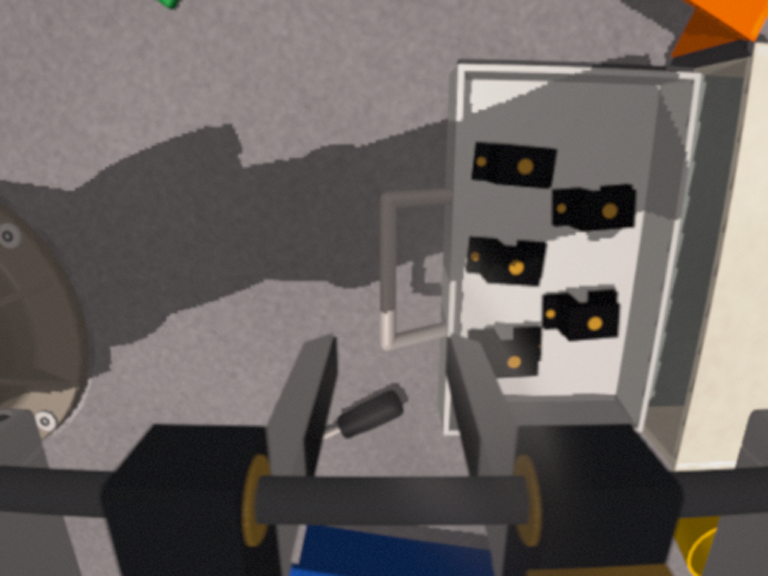

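View pics/g_scene.png

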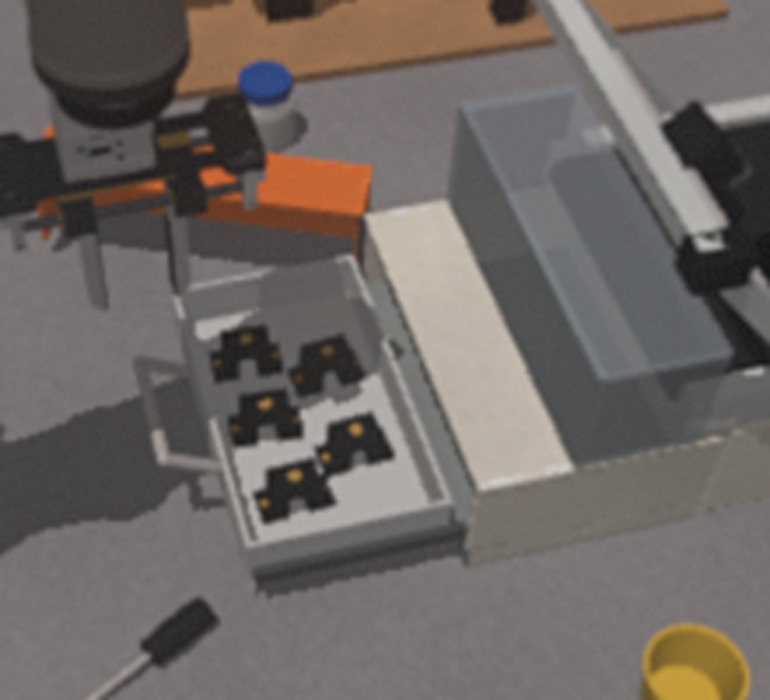

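View pics/g_top.png

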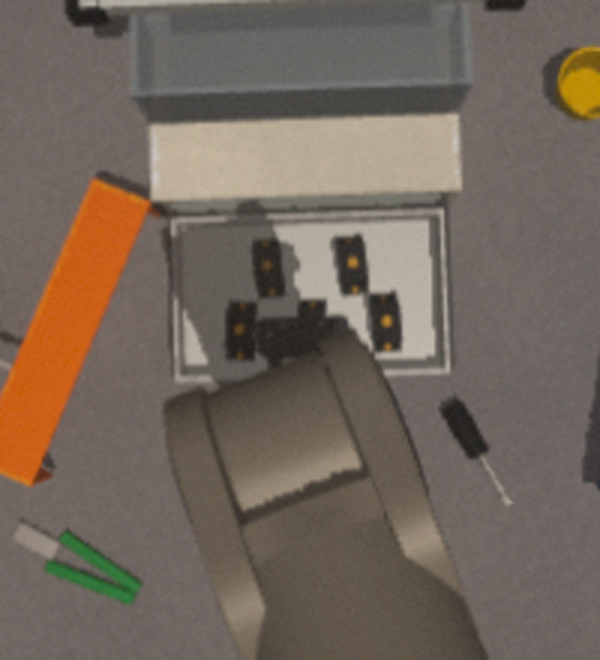

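```bash
python3 -m jog '[[0,0,0,-2,-0.12],[0,0,0,-2,-0.12],[0,0,0,-2,-0.12],[0,0,0,-1,-0.12],[0,0,0,0,-0.12],[0,0,0,0,-0.12],[0,0,0,0,-0.12],[0,0,0,0,-0.12],[0,0,0,0,-0.12],[0,0,0,0,-0.12]]';python3 -m jog '[[0,0,0,0,-0.12],[0,0,0,0,-0.12],[0,0,0,0,-0.1]]'; python3 - <<'E'
from h import *
go([.52,-.05,.26],92)
E
```

```text
time_s: 14.82
tool_pos: [0.4146, 0.0884, 0.2866]
tool_rot: [-0.518, -3.096, 0.001]
ft_force: [-0.2, 0.2, 0.6]
grip_width: 0.998
time_s: 15.07
tool_pos: [0.4146, 0.0885, 0.2866]
tool_rot: [0.014, -3.139, 0.001]
ft_force: [0.1, -0.5, 0.4]
grip_width: 1.003
pos [0.4146 0.0885 0.2866] jaw 90.5 tilt [-0.003 -0.    -1.   ] F [ 0.1 -0.5  0.4] t 15.07 w 1.003 q7 1.25
shift [-10.43 -13.94   2.63] turn rad (tool z) -0.026
```

```bash
python3 -m jog '[[0,-2,-3.4,0,0],[0,-2,-3.4,0,0],[0,-2,-3.4,0,0],[0,-2,-3.4,0,-0.025],[0,0,0,0,0],[0,0,0,0,0]]'; python3 - <<'E'
from h import *
go([.52,-.05,.26],92)
m=camera_model('wrist');p,d=capture('wrist');save('h_wrist',p,s=1.5);np.savez('w2.npz',p=p,d=d,**m)
p,d=capture('top');save('h_top',p,(150,80,350,300),3);np.savez('t2.npz',p=p,d=d)
E
```

```text
time_s: 15.57
tool_pos: [0.4953, -0.0488, 0.286]
tool_rot: [0.038, -3.137, -0.001]
ft_force: [-0.9, 0.9, -0.1]
grip_width: 0.997
pos [ 0.4953 -0.0488  0.286 ] jaw 91.39 tilt [-0.004  0.001 -1.   ] F [-0.9  0.9 -0.1] t 15.57 w 0.997 q7 1.54
shift [-2.47 -0.18  2.59] turn rad (tool z) -0.011
```

View pics/h_wrist.png

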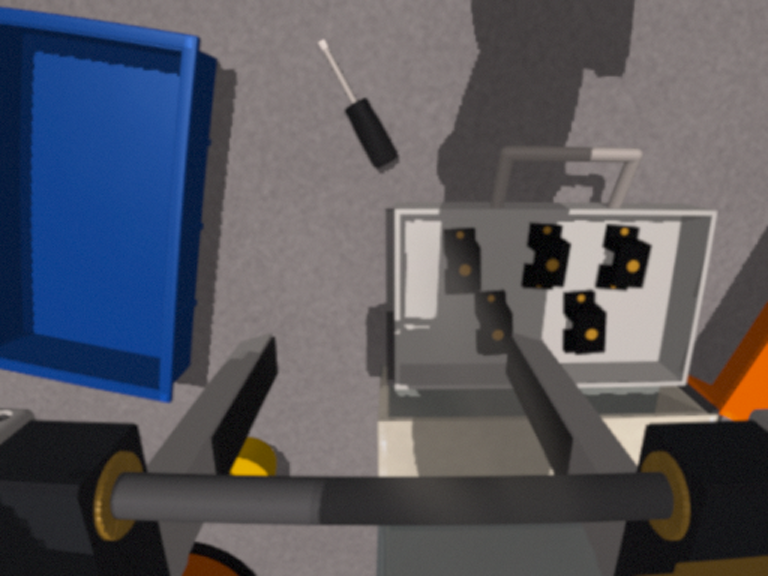

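View pics/h_top.png

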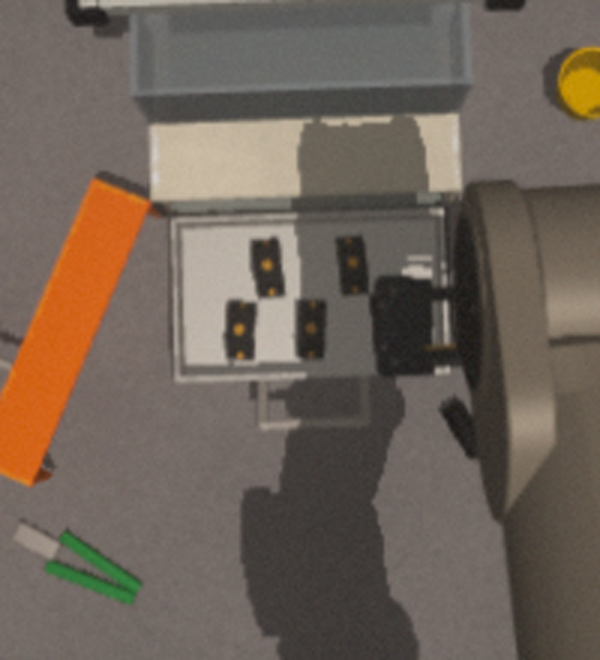

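```bash
cat > det.py <<'E'
from h import *
def dots(p,m,z=.0685,box=(.40,.62,-.06,.24),amin=2):
    hsv=cv2.cvtColor(p,cv2.COLOR_RGB2HSV)
    k=cv2.inRange(hsv,(8,120,70),(28,255,255))
    n,_,st,ce=cv2.connectedComponentsWithStats(k)
    P=plane(m,ce,z) if n else []
    return [(ce[i].round(1),int(st[i,4]),P[i][:2]) for i in range(1,n) if st[i,4]>=amin and box[0]<P[i][0]<box[1] and box[2]<P[i][1]<box[3]]
def blobs(p,m,z=.05,box=(.40,.62,-.06,.24),v=45):
    g=p.max(2); k=(g<v).astype(np.uint8)*255
    hsv=cv2.cvtColor(p,cv2.COLOR_RGB2HSV); k|=cv2.inRange(hsv,(8,120,50),(28,255,255))
    k=cv2.morphologyEx(k,cv2.MORPH_CLOSE,np.ones((3,3)))
    out=[]
    for c in cv2.findContours(k,0,2)[0]:
        if cv2.contourArea(c)<40: continue
        q=plane(m,c.reshape(-1,2),z); r=cv2.minAreaRect((q[:,:2]*1000).astype(np.float32)); x,y=r[0]
        if not(box[0]*1000<x<box[1]*1000 and box[2]*1000<y<box[3]*1000): continue
        b=cv2.boxPoints(r); e=[b[1]-b[0],b[2]-b[1]]; e=max(e,key=np.linalg.norm); a=(np.degrees(np.arctan2(e[1],e[0]))+90)%180-90
        out.append((round(x,1),round(y,1),tuple(np.round(sorted(r[1]),1)),'long axis deg',round(float(a),1)))
    return out
E
python3 - <<'E'
from det import *
w=np.load('w2.npz');m={k:w[k] for k in('fx','fy','cx','cy','k1','R','t')}
t=np.load('t2.npz');T=camera_model('top')
for n,(p,mm) in dict(wrist=(w['p'],m),top=(t['p'],T)).items():
    print(n)
    for q in dots(p,mm): print('  dot',q)
    for q in blobs(p,mm,.05): print('  blob',q)
E
```

```text
wrist
  dot (array([364.5, 152.9]), 15, array([0.47898149, 0.08267137]))
  dot (array([415.7, 154. ]), 26, array([0.47829153, 0.14929947]))
  dot (array([306.3, 156.1]), 18, array([0.48516494, 0.00942344]))
  dot (array([368. , 176.1]), 41, array([0.50894936, 0.09068136]))
  dot (array([421.7, 176.9]), 65, array([0.50807394, 0.16213002]))
  dot (array([310.4, 179. ]), 17, array([0.51460965, 0.01651829]))
  dot (array([408.5, 190.7]), 6, array([0.52707192, 0.14726467]))
  dot (array([327.1, 198.5]), 15, array([0.54021945, 0.04025683]))
  dot (array([387. , 198.5]), 26, array([0.53847725, 0.11976475]))
  dot (array([393.9, 222.5]), 59, array([0.57216421, 0.13414972]))
  dot (array([332.3, 222.5]), 13, array([0.573784  , 0.05008457]))
  blob (594.0, -46.6, (np.float64(4.2), np.float64(63.8)), 'long axis deg', 1.4)
  blob (568.1, 134.2, (np.float64(37.6), np.float64(60.5)), 'long axis deg', 7.6)
  blob (506.1, 21.8, (np.float64(20.4), np.float64(51.3)), 'long axis deg', 23.4)
  blob (505.7, 162.9, (np.float64(42.3), np.float64(55.7)), 'long axis deg', -2.1)
  blob (506.5, 90.9, (np.float64(37.3), np.float64(57.9)), 'long axis deg', -2.3)
top
  dot (array([238.5, 167.8]), 13, array([0.57237727, 0.13337818]))
  dot (array([267., 167.]), 9, array([0.5743328 , 0.04845375]))
  dot (array([240.2, 176.8]), 6, array([0.54543924, 0.12859638]))
  dot (array([254. , 181.5]), 2, array([0.53124472, 0.08745519]))
  dot (array([229.4, 189.4]), 13, array([0.50819418, 0.16083929]))
  dot (array([253., 189.]), 9, array([0.50892704, 0.09054937]))
  dot (array([229.6, 197.8]), 5, array([0.48315089, 0.16024871]))
  blob (508.3, 89.3, (np.float64(21.1), np.float64(51.4)), 'long axis deg', -0.3)
  blob (572.1, 47.3, (np.float64(22.9), np.float64(51.5)), 'long axis deg', 5.3)
  blob (531.7, -26.0, (np.float64(107.3), np.float64(173.6)), 'long axis deg', 4.4)
```

```bash
python3 - <<'E'
from det import *
T=camera_model('top')
q=plane(T,[(368,140.8),(430.5,152),(417,256),(353,248)],.065)[:,:2]; print(q.round(3))
w=np.load('w2.npz');m={k:w[k] for k in('fx','fy','cx','cy','k1','R','t')}
# right rim line in wrist view check: inner/outer corners
print('wrist rim corners outer', plane(m,np.array([(197,38),(172,400)])/1.5-.17,.065).round(3))
c=q.mean(0); ax=(q[0]+q[1]-q[2]-q[3]); th=np.arctan2(ax[1],ax[0]); print('c',c,'deg',np.degrees(th), 'len',np.linalg.norm(ax)/2,np.linalg.norm(q[0]+q[3]-q[1]-q[2])/2)
R=np.array([[np.cos(th),-np.sin(th)],[np.sin(th),np.cos(th)]])
for a in(-.085,0,.085):
    for b in(-.04,.04): print((a,b),(c+R@[a,b]).round(3))
# small dots
t=plane(T,[(240.2,176.8),(229.6,197.8)],.041); print(t)
s=plane(m,[(364.5,152.9),(415.7,154),(306.3,156.1),(327.1,198.5),(387,198.5)],.041)[:,:2]
big=np.array([(.509,.0905),(.508,.1615),(.514,.0165),(.573,.049),(.572,.134)])
d=big-s; print('D C E B A',np.degrees(np.arctan2(d[:,1],d[:,0])).round(1),np.linalg.norm(d,axis=1).round(4))
E
```

```text
[[ 0.653 -0.259]
 [ 0.619 -0.456]
 [ 0.303 -0.404]
 [ 0.331 -0.207]]
wrist rim corners outer [[ 0.336 -0.202  0.065]
 [ 0.651 -0.252  0.065]]
c [ 0.47664432 -0.33134352] deg -9.24145212504185 len 0.3233491343553408 0.19954797122490864
(-0.085, -0.04) [ 0.386 -0.357]
(-0.085, 0.04) [ 0.399 -0.278]
(0, -0.04) [ 0.47  -0.371]
(0, 0.04) [ 0.483 -0.292]
(0.085, -0.04) [ 0.554 -0.384]
(0.085, 0.04) [ 0.567 -0.306]
[[0.54772785 0.12983181 0.041     ]
 [0.48377101 0.16238267 0.041     ]]
D C E B A [-3.2 -3.8  7.   6.   5.6] [0.0254 0.0252 0.024  0.024  0.0249]
```

```bash
python3 -c "
from h import *
go([.514,.017,.11],97)"
```

```text
pos [ 0.4949 -0.0465  0.2869] jaw 91.58 tilt [-0.003  0.001 -1.   ] F [ 0.5  0.5 -0. ] t 15.67 w 0.996 q7 1.54
shift [-2.13  6.28 17.69] turn rad (tool z) -0.095
```

```bash
python3 -m jog '[[0.4,-1.0,3.1,0,-0.05],[0.4,-0.95,3.2,3,-0.045],[0.4,0,0,4,0],[0.4,0,0,4,0],[0.4,0,0,4,0],[0.4,0,0,2.5,0],[0.4,0,0,0,0],[0.4,0,0,0,0]]'; python3 -c "
from h import *
go([.514,.017,.037],97)"
```

```text
time_s: 16.33
tool_pos: [0.5102, 0.0155, 0.1151]
tool_rot: [0.194, -3.133, -0.001]
ft_force: [-0.3, 0.0, 0.9]
grip_width: 0.6
pos [0.5102 0.0155 0.1151] jaw 97.1 tilt [-0.003  0.    -1.   ] F [-0.3  0.   0.9] t 16.33 w 0.6 q7 1.42
shift [-0.41  0.1   7.81] turn rad (tool z) 0.002
```

```bash
python3 -m jog '[[0.4,-0.4,0.1,3,0],[0.4,0,0,3,0],[0.4,0,0,1.7,0],[0.4,0,0,0,0],[1,0,0,0,0],[1,0,0,0,0],[1,0,0,0,0],[1,0,0,0,0],[1,0,0,0,0]]' 25; python3 -c "
from h import *
go([.514,.017,.2],97)"
```

```text
time_s: 17.08
tool_pos: [0.5159, 0.0159, 0.0396]
tool_rot: [-0.191, 3.134, -0.0]
ft_force: [-2.3, -0.4, 13.0]
grip_width: 0.294
pos [0.5159 0.0159 0.0396] jaw 96.99 tilt [ 0.002  0.    -1.   ] F [-2.3 -0.4 13. ] t 17.08 w 0.294 q7 1.36
shift [  0.14   0.13 -16.04] turn rad (tool z) -0.0
```

```bash
python3 -m jog '[[1,0,0,-2,0],[1,0,0,-3,0],[1,0,0,-4,0],[1,0,0,-2,0]]'; python3 -c "
from h import *
go([.554,-.384,.15],80.7)"
```

```text
time_s: 17.42
tool_pos: [0.5162, 0.0162, 0.1525]
tool_rot: [-0.192, 3.132, 0.0]
ft_force: [0.7, -0.3, 0.6]
grip_width: 0.295
pos [0.5162 0.0162 0.1525] jaw 97.01 tilt [ 0.003  0.    -1.   ] F [ 0.7 -0.3  0.6] t 17.42 w 0.295 q7 1.44
shift [  1.13 -40.19   0.25] turn rad (tool z) 0.285
```

```bash
python3 -m jog '[[1,0.1,-3.3,0,0],[1,0.1,-3.6,0,0],[1,0.1,-3.7,0,0],[1,0.1,-3.7,0,0],[1,0.1,-3.7,0,0],[1,0.1,-3.7,0,0],[1,0.1,-3.7,0,0],[1,0.1,-3.7,0,0],[1,0.1,-3.7,0,0],[1,0.1,-3.7,0,0]]';python3 -m jog '[[1,0.1,-3.7,0,0.095],[1,0,0,0,0.095],[1,0,0,0,0.095],[1,0,0,0,0]]'; python3 -c "
from h import *
go([.554,-.384,.015],80.7)"
```

```text
time_s: 18.25
tool_pos: [0.5495, -0.3495, 0.149]
tool_rot: [-0.192, 3.135, -0.0]
ft_force: [1.0, 0.3, -1.0]
grip_width: 0.293
time_s: 18.58
tool_pos: [0.553, -0.3849, 0.1485]
tool_rot: [-0.265, -3.13, -0.0]
ft_force: [0.5, 0.3, -0.9]
grip_width: 0.296
pos [ 0.553  -0.3849  0.1485] jaw 80.33 tilt [-0.  0. -1.] F [ 0.5  0.3 -0.9] t 18.58 w 0.296 q7 1.87
shift [-0.09  0.1  13.35] turn rad (tool z) -0.006
```

```bash
python3 -m jog '[[1,-0.1,0.1,3.5,0],[1,0,0,3.5,0],[1,0,0,3.5,0],[1,0,0,2.7,0],[1,0,0,0,0],[0.4,0,0,0,0],[0.4,0,0,0,0],[0.4,0,0,0,0]]'; python3 -c "
from h import *
go([.508,.0905,.11],88)"
```

```text
time_s: 19.25
tool_pos: [0.5555, -0.3841, 0.0188]
tool_rot: [0.254, 3.129, -0.002]
ft_force: [0.5, 0.4, 0.6]
grip_width: 0.472
pos [ 0.5555 -0.3841  0.0188] jaw 80.73 tilt [ 0.002 -0.001 -1.   ] F [0.5 0.4 0.6] t 19.25 w 0.472 q7 1.86
shift [12.31 46.07 -9.2 ] turn rad (tool z) -0.127
```

Lift, swing back towards D with a quick look on the way.

```bash
python3 -m jog '[[0.4,0,0,-3,0],[0.4,0,0,-4,0],[0.4,0,0,-4,0],[0.4,0,0,-3,0],[0.4,0.9,3.6,0,0],[0.4,0.9,3.6,0,0],[0.4,0.9,3.6,0,0],[0.4,0.9,3.6,0,0],[0.4,0.9,3.6,0,0],[0.4,0.9,3.6,0,0]]';python3 -m jog '[[0.4,0.9,3.6,0,-0.06],[0.4,0.9,3.6,0,-0.06],[0.4,0,0,0,0],[0.4,0,0,0,0]]'; cat > look.py <<'E'
import sys
from det import *
n=sys.argv[1]
m=camera_model('wrist');p,d=capture('wrist');save(n+'_w',p,s=1.2)
for q in dots(p,m): print('  wdot',q)
T=camera_model('top');p,d=capture('top');save(n+'_t',p,(150,80,450,280),2.6)
for q in dots(p,T): print('  tdot',q)
for q in blobs(p,T): print('  tblob',q)
E
python3 look.py i; python3 -c "
from h import *
go([.508,.0905,.11],88)"
```

```text
time_s: 20.08
tool_pos: [0.5361, -0.1602, 0.1585]
tool_rot: [0.254, 3.128, -0.001]
ft_force: [1.3, -0.4, 2.0]
grip_width: 0.601
time_s: 20.42
tool_pos: [0.5283, -0.0859, 0.1584]
tool_rot: [0.06, 3.138, -0.0]
ft_force: [0.4, -0.0, -0.0]
grip_width: 0.599
  wdot (array([446. , 131.2]), 57, array([0.48018143, 0.07499198]))
  wdot (array([458.1, 164. ]), 133, array([0.50919166, 0.08965548]))
  wdot (array([504.7, 181.1]), 26, array([0.52652093, 0.13754704]))
  wdot (array([437.2, 185.1]), 16, array([0.52792208, 0.07263392]))
  wdot (array([475.7, 193.8]), 46, array([0.53758898, 0.11074656]))
  wdot (array([393.6, 199.3]), 31, array([0.53961015, 0.03353964]))
  wdot (array([491.7, 227.9]), 101, array([0.57244264, 0.13307719]))
  wdot (array([406.1, 234.3]), 100, array([0.57461437, 0.04851867]))
  tdot (array([267., 167.]), 11, array([0.5743328 , 0.04845375]))
  tdot (array([238.7, 167.8]), 12, array([0.57266286, 0.13299438]))
  tdot (array([240.2, 176.6]), 5, array([0.54613591, 0.12849477]))
  tdot (array([254. , 181.5]), 2, array([0.53124472, 0.08745519]))
  tdot (array([253.4, 189.1]), 15, array([0.50872164, 0.08936164]))
  tdot (array([229.2, 189.5]), 13, array([0.507969  , 0.16152788]))
  tdot (array([229.5, 197.5]), 4, array([0.48404412, 0.16054457]))
  tdot (array([253.2, 197.4]), 5, array([0.48396376, 0.09008831]))
  tblob (570.2, 43.5, (np.float64(15.2), np.float64(42.6)), 'long axis deg', -0.4)
pos [ 0.5283 -0.0886  0.1578] jaw 87.52 tilt [ 0.002 -0.001 -1.   ] F [-0.1  0.1 -0.2] t 20.52 w 0.6 q7 1.5
shift [ 2.81 17.81  4.76] turn rad (tool z) -0.008
```

View pics/i_t.png

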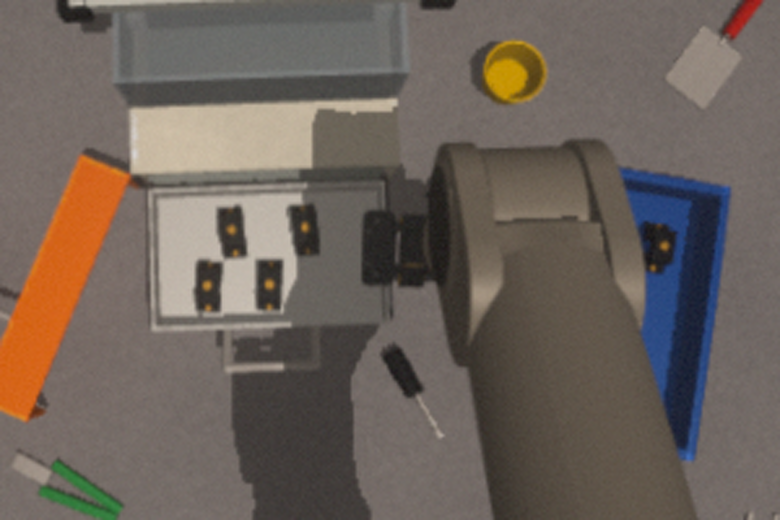

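View pics/i_w.png

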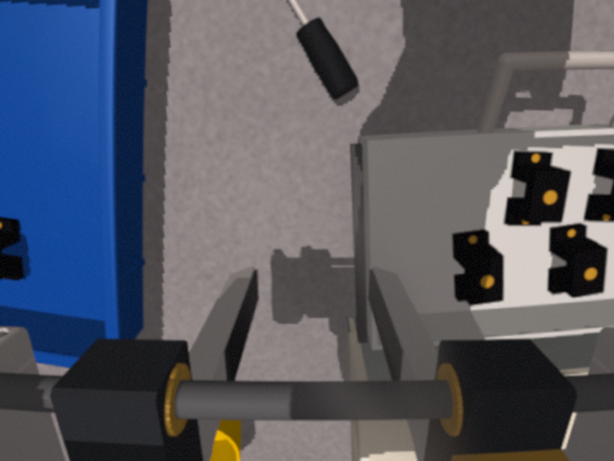

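```bash
python3 -m jog '[[0.4,0.5,3.6,0,0],[0.4,0.5,3.6,0,0],[0.4,0.5,3.6,0,0],[0.4,0.5,3.5,0,0],[0.4,0.7,3.5,1.5,0],[0.4,0,0,3,0],[0.4,0,0,0,0],[0.4,0,0,0,0]]'; python3 -c "
from h import *
go([.509,.0895,.037],88)"
```

```text
time_s: 21.18
tool_pos: [0.5082, 0.0897, 0.1112]
tool_rot: [-0.069, -3.139, 0.001]
ft_force: [0.6, 0.5, -0.0]
grip_width: 0.601
pos [0.5082 0.0897 0.1112] jaw 87.47 tilt [-0.002 -0.001 -1.   ] F [ 0.6  0.5 -0. ] t 21.18 w 0.601 q7 1.1
shift [-0.1  -0.01  7.42] turn rad (tool z) -0.009
```

```bash
python3 -m jog '[[0.4,-0.1,0,3,0],[0.4,0,0,3,0],[0.4,0,0,1.3,0],[0.4,0,0,0,0],[1,0,0,0,0],[1,0,0,0,0],[1,0,0,0,0],[1,0,0,0,0],[1,0,0,-2,0],[1,0,0,-4,0]]';python3 -m jog '[[1,0,0,-4,0],[1,0,0,-1,0],[1,0,0,0,0]]'; python3 -c "
from h import *
go([.470,-.371,.15],80.7)"
```

```text
time_s: 22.02
tool_pos: [0.5072, 0.0904, 0.0966]
tool_rot: [-0.067, -3.135, 0.002]
ft_force: [1.0, -0.9, -1.2]
grip_width: 0.293
time_s: 22.27
tool_pos: [0.5115, 0.0914, 0.1524]
tool_rot: [0.068, 3.134, 0.002]
ft_force: [0.6, -0.4, -0.9]
grip_width: 0.297
pos [0.5115 0.0914 0.1524] jaw 87.53 tilt [ 0.007  0.001 -1.   ] F [ 0.6 -0.4 -0.9] t 22.27 w 0.297 q7 1.13
shift [  2.15 -46.37   0.17] turn rad (tool z) 0.119
```

```bash
python3 -m jog '[[1,0.2,-3.3,0,0],[1,0.2,-3.9,0,0],[1,0.2,-3.9,0,0],[1,0.2,-3.9,0,0],[1,0.2,-3.9,0,0],[1,0.2,-3.9,0,0],[1,0.2,-3.9,0,0],[1,0.2,-3.9,0,0],[1,0.2,-3.9,0,0],[1,0.2,-3.9,0,0]]';python3 -m jog '[[1,0.1,-3.9,0,0],[1,0,-3.9,0,0.06],[1,0,0,0,0.06],[1,0,0,0,0],[1,0,0,0,0]]'; python3 -c "
from h import *
go([.470,-.371,.016],80.7)"
```

```text
time_s: 23.1
tool_pos: [0.4719, -0.2936, 0.1476]
tool_rot: [-0.067, -3.14, -0.0]
ft_force: [0.5, 0.9, -0.6]
grip_width: 0.297
time_s: 23.52
tool_pos: [0.4683, -0.369, 0.1474]
tool_rot: [-0.253, -3.13, -0.001]
ft_force: [0.1, 1.2, -0.3]
grip_width: 0.298
pos [ 0.4683 -0.369   0.1474] jaw 80.77 tilt [-0.001  0.001 -1.   ] F [ 0.1  1.2 -0.3] t 23.52 w 0.298 q7 1.95
shift [-0.22 -0.18 13.13] turn rad (tool z) 0.001
```

```bash
python3 -m jog '[[1,-0.2,-0.1,3.5,0],[1,0,0,3.5,0],[1,0,0,3.5,0],[1,0,0,2.6,0],[1,0,0,0,0],[0.4,0,0,0,0],[0.4,0,0,0,0],[0.4,0,0,0,0],[0.4,0,0,-3,0],[0.4,0,0,-4,0]]'; python3 -m jog '[[0.4,0,0,-4,0],[0.4,0,0,-3,0],[0.4,0,0,0,0]]'; python3 -c "
from h import *
go([.508,.1615,.15],87)"
```

```text
time_s: 24.35
tool_pos: [0.4691, -0.3696, 0.0866]
tool_rot: [-0.253, -3.128, -0.003]
ft_force: [0.7, 0.0, -0.4]
grip_width: 0.59
time_s: 24.6
tool_pos: [0.4733, -0.3727, 0.1652]
tool_rot: [0.254, 3.122, -0.008]
ft_force: [1.1, -0.5, -0.0]
grip_width: 0.598
pos [ 0.4733 -0.3727  0.1652] jaw 80.7 tilt [ 0.009 -0.006 -1.   ] F [ 1.1 -0.5 -0. ] t 24.6 w 0.598 q7 1.95
shift [ 5.22 53.29  1.25] turn rad (tool z) -0.11
```

Go part way (to y≈-0.1), look again, then C.

```bash
python3 -m jog '[[0.4,0.35,3.5,0,0],[0.4,0.35,3.9,0,0],[0.4,0.35,3.9,0,0],[0.4,0.35,3.9,0,0],[0.4,0.35,3.9,0,0],[0.4,0.35,3.9,0,0],[0.4,0.35,3.9,0,-0.055],[0.4,0.35,0,0,-0.055],[0.4,0,0,0,0]]'; python3 look.py j; python3 -c "
from h import *
go([.508,.1615,.11],87)"
```

```text
time_s: 25.35
tool_pos: [0.4865, -0.0989, 0.1585]
tool_rot: [0.071, 3.139, -0.0]
ft_force: [0.1, -1.3, 0.7]
grip_width: 0.597
  wdot (array([509. , 218.8]), 13, array([0.52378243, 0.13626787]))
  wdot (array([481.5, 230.5]), 46, array([0.53413704, 0.10970312]))
  wdot (array([403.1, 236.9]), 41, array([0.53607515, 0.03266351]))
  wdot (array([496.8, 264.7]), 94, array([0.57271179, 0.13321617]))
  wdot (array([414.6, 272.1]), 105, array([0.57463733, 0.04795312]))
  tdot (array([267.3, 167. ]), 14, array([0.57432736, 0.04760197]))
  tdot (array([238.7, 167.8]), 12, array([0.57266286, 0.13299438]))
  tdot (array([268., 176.]), 5, array([0.54739374, 0.04568811]))
  tdot (array([240. , 176.8]), 4, array([0.54569158, 0.12909264]))
  tdot (array([229.2, 189.5]), 13, array([0.507969  , 0.16152788]))
  tdot (array([229.6, 197.8]), 5, array([0.48315089, 0.16024871]))
pos [ 0.4866 -0.1017  0.1582] jaw 86.87 tilt [ 0.001 -0.001 -1.   ] F [ 1.  -1.2 -0.9] t 25.45 w 0.6 q7 1.54
shift [-0.7  26.4   4.81] turn rad (tool z) -0.002
```

View pics/j_t.png

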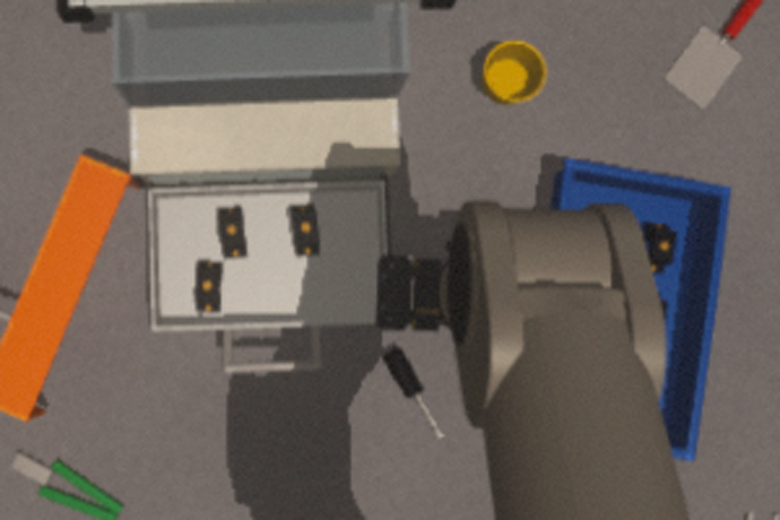

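```bash
python3 -m jog '[[0.4,-0.1,3.7,0,0],[0.4,-0.1,3.8,0,0],[0.4,-0.1,3.8,0,0],[0.4,-0.1,3.8,0,0],[0.4,-0.1,3.8,0,0],[0.4,-0.1,3.8,0,0],[0.4,-0.1,3.7,2,-0.01],[0.4,0,0,2.5,0],[0.4,0,0,0,0],[0.4,0,0,0,0]]'; python3 -c "
from h import *
go([.508,.1615,.037],87)"
```

```text
time_s: 26.28
tool_pos: [0.5071, 0.1603, 0.1121]
tool_rot: [-0.071, -3.139, 0.002]
ft_force: [0.8, -0.8, 0.8]
grip_width: 0.599
pos [0.5071 0.1603 0.1121] jaw 87.4 tilt [-0.002 -0.001 -1.   ] F [ 0.8 -0.8  0.8] t 26.28 w 0.599 q7 0.96
shift [-0.1   0.14  7.51] turn rad (tool z) 0.007
```

```bash
python3 -m jog '[[0.4,-0.1,0.1,3,0],[0.4,0,0,3,0],[0.4,0,0,1.4,0],[0.4,0,0,0,0],[1,0,0,0,0],[1,0,0,0,0],[1,0,0,0,0],[1,0,0,0,0],[1,0,0,-2,0],[1,0,0,-4,0]]';python3 -m jog '[[1,0,0,-4,0],[1,0,0,-1,0],[1,0,0,0,0]]'; python3 -c "
from h import *
go([.483,-.292,.15],80.7)"
```

```text
time_s: 27.12
tool_pos: [0.5062, 0.1617, 0.0968]
tool_rot: [-0.067, -3.136, 0.003]
ft_force: [0.5, -1.0, -0.4]
grip_width: 0.293
time_s: 27.37
tool_pos: [0.5104, 0.1633, 0.1528]
tool_rot: [0.068, 3.134, 0.003]
ft_force: [0.2, 0.2, -1.7]
grip_width: 0.295
pos [0.5104 0.1633 0.1528] jaw 87.52 tilt [ 0.007  0.002 -1.   ] F [ 0.2  0.2 -1.7] t 27.37 w 0.295 q7 0.98
shift [  0.77 -45.61   0.18] turn rad (tool z) 0.119
```

```bash
python3 -m jog '[[1,0,-3.0,0,0],[1,0.1,-3.9,0,0],[1,0.1,-3.9,0,0],[1,0.1,-3.9,0,0],[1,0.1,-3.9,0,0],[1,0.1,-3.9,0,0],[1,0.1,-3.9,0,0],[1,0.1,-3.9,0,0],[1,0.1,-3.9,0,0],[1,0,-3.9,0,0]]';python3 -m jog '[[1,0,-3.8,0,0],[1,0,-3.8,0,0.06],[1,0,0,0,0.06],[1,0,0,0,0],[1,0,0,0,0]]'; python3 -c "
from h import *
go([.483,-.292,.016],80.7)"
```

```text
time_s: 28.2
tool_pos: [0.4831, -0.2196, 0.1482]
tool_rot: [-0.068, -3.14, 0.0]
ft_force: [1.6, 0.3, 0.4]
grip_width: 0.298
time_s: 28.62
tool_pos: [0.4805, -0.2931, 0.148]
tool_rot: [-0.253, -3.131, -0.001]
ft_force: [0.7, 1.1, -0.4]
grip_width: 0.293
pos [ 0.4805 -0.2931  0.148 ] jaw 80.76 tilt [-0.001  0.001 -1.   ] F [ 0.7  1.1 -0.4] t 28.62 w 0.293 q7 1.81
shift [-0.24  0.14 13.2 ] turn rad (tool z) 0.001
```

```bash
python3 -m jog '[[1,-0.2,0.1,3.5,0],[1,0,0,3.5,0],[1,0,0,3.5,0],[1,0,0,2.6,0],[1,0,0,0,0],[0.4,0,0,0,0],[0.4,0,0,0,0],[0.4,0,0,0,0],[0.4,0,0,-3,0],[0.4,0,0,-4,0]]'; python3 -m jog '[[0.4,0,0,-4,0],[0.4,0,0,-3,0],[0.4,0,0,0,0]]'; python3 -c "
from h import *
go([.5,-.1,.15],97)"
```

```text
time_s: 29.45
tool_pos: [0.4815, -0.2917, 0.0869]
tool_rot: [-0.253, -3.128, -0.003]
ft_force: [0.8, -0.3, -0.4]
grip_width: 0.589
time_s: 29.7
tool_pos: [0.4859, -0.2942, 0.1652]
tool_rot: [0.254, 3.122, -0.006]
ft_force: [0.8, -0.2, 0.5]
grip_width: 0.601
pos [ 0.4859 -0.2942  0.1652] jaw 80.7 tilt [ 0.009 -0.005 -1.   ] F [ 0.8 -0.2  0.5] t 29.7 w 0.601 q7 1.8
shift [ 1.76 19.4   1.44] turn rad (tool z) -0.284
```

```bash
python3 -m jog '[[0.4,0.3,3.5,0,0],[0.4,0.3,3.9,0,0],[0.4,0.3,3.9,0,0],[0.4,0.3,3.9,0,-0.1],[0.4,0.1,3.9,0,-0.1],[0.4,0,0,0,-0.08],[0.4,0,0,0,0]]'; python3 look.py k; python3 -c "
from h import *
go([.574,.0478,.15],96)"
```

```text
time_s: 30.28
tool_pos: [0.4977, -0.0997, 0.1588]
tool_rot: [-0.198, 3.133, -0.0]
ft_force: [0.1, -0.3, 0.0]
grip_width: 0.601
  wdot (array([392.4, 248.2]), 45, array([0.53698699, 0.03123243]))
  wdot (array([467.5, 254.3]), 43, array([0.53516233, 0.10827436]))
  wdot (array([399.2, 281.3]), 39, array([0.57143067, 0.04742285]))
  wdot (array([477.6, 289.4]), 89, array([0.57281102, 0.13317331]))
  tdot (array([267.2, 166.8]), 13, array([0.57478941, 0.04776209]))
  tdot (array([238.7, 167.8]), 12, array([0.57266286, 0.13299438]))
  tdot (array([267.8, 175.8]), 6, array([0.54789454, 0.04618027]))
  tdot (array([240.3, 176.7]), 3, array([0.54593402, 0.12809778]))
pos [ 0.4973 -0.1025  0.1584] jaw 96.56 tilt [ 0.001 -0.001 -1.   ] F [ 0.1 -1.4 -0.3] t 30.38 w 0.601 q7 1.69
shift [-9.33 14.06  0.84] turn rad (tool z) 0.01
```

View pics/k_t.png

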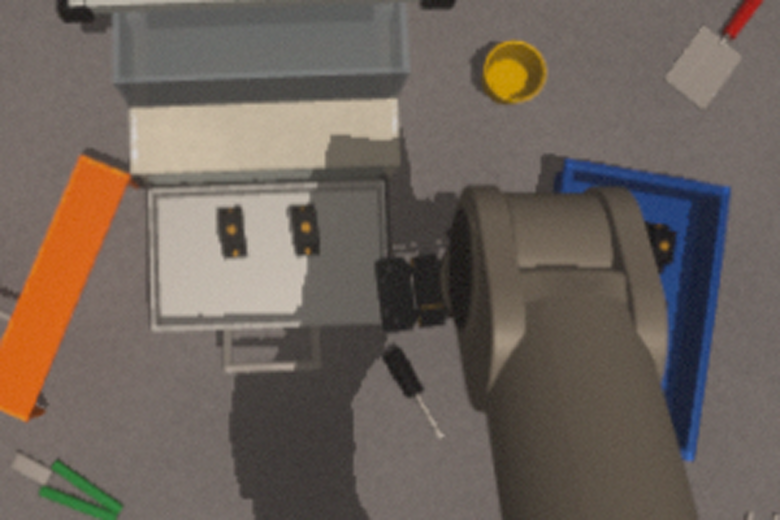

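```bash
python3 -m jog '[[0.4,-2.3,3.5,0,0],[0.4,-2.3,3.5,0,0],[0.4,-2.3,3.5,0,0],[0.4,-2.4,3.5,1.5,0],[0.4,0,0,3,0],[0.4,0,0,0,0],[0.4,0,0,0,0]]'; python3 -c "
from h import *
go([.574,.0478,.037],96)"
```

```text
time_s: 30.97
tool_pos: [0.5707, 0.0431, 0.1129]
tool_rot: [0.179, -3.134, 0.001]
ft_force: [0.1, -0.1, 0.3]
grip_width: 0.597
pos [0.5707 0.0431 0.1129] jaw 96.53 tilt [-0.003 -0.001 -1.   ] F [ 0.1 -0.1  0.3] t 30.97 w 0.597 q7 1.36
shift [-0.4   0.43  7.59] turn rad (tool z) 0.009
```

```bash
python3 -m jog '[[0.4,-0.3,0.4,3,0],[0.4,0,0,3,0],[0.4,0,0,1.5,0],[0.4,0,0,0,0],[1,0,0,0,0],[1,0,0,0,0],[1,0,0,0,0],[1,0,0,0,0],[1,0,0,-2,0],[1,0,0,-4,0]]';python3 -m jog '[[1,0,0,-4,0],[1,0,0,-1,0],[1,0,0,0,0]]'; python3 -c "
from h import *
go([.567,-.306,.15],80.7)"
```

```text
time_s: 31.8
tool_pos: [0.5716, 0.0484, 0.0966]
tool_rot: [0.184, -3.13, 0.0]
ft_force: [-0.1, -0.3, 0.1]
grip_width: 0.296
time_s: 32.05
tool_pos: [0.5761, 0.0491, 0.1532]
tool_rot: [-0.183, 3.129, 0.0]
ft_force: [0.3, 0.2, -0.5]
grip_width: 0.294
pos [0.5761 0.0491 0.1532] jaw 96.68 tilt [ 0.007  0.001 -1.   ] F [ 0.3  0.2 -0.5] t 32.05 w 0.294 q7 1.37
shift [  5.04 -35.16   0.29] turn rad (tool z) 0.279
```

```bash
python3 -m jog '[[1,0.5,-3.5,0,0],[1,0.5,-3.5,0,0],[1,0.5,-3.5,0,0],[1,0.5,-3.5,0,0],[1,0.5,-3.5,0,0],[1,0.5,-3.5,0,0],[1,0.5,-3.5,0,0],[1,0.5,-3.5,0,0],[1,0.5,-3.5,0,0],[1,0.5,-3.5,0,0]]';python3 -m jog '[[1,0,0,0,0.1],[1,0,0,0,0.1],[1,0,0,0,0.08],[1,0,0,0,0],[1,0,0,0,0]]'; python3 -c "
from h import *
go([.567,-.306,.016],80.7)"
```

```text
time_s: 32.88
tool_pos: [0.5644, -0.3064, 0.1481]
tool_rot: [0.184, -3.136, -0.0]
ft_force: [0.6, 0.8, 0.1]
grip_width: 0.297
time_s: 33.3
tool_pos: [0.565, -0.3044, 0.1483]
tool_rot: [-0.251, -3.131, -0.0]
ft_force: [0.2, -0.6, -1.0]
grip_width: 0.295
pos [ 0.565  -0.3044  0.1483] jaw 80.83 tilt [-0.001  0.    -1.   ] F [ 0.2 -0.6 -1. ] t 33.3 w 0.295 q7 1.75
shift [-0.23 -0.13 13.22] turn rad (tool z) 0.002
```

```bash
python3 -m jog '[[1,-0.2,-0.1,3.5,0],[1,0,0,3.5,0],[1,0,0,3.5,0],[1,0,0,2.6,0],[1,0,0,0,0],[0.4,0,0,0,0],[0.4,0,0,0,0],[0.4,0,0,0,0],[0.4,0,0,-3,0],[0.4,0,0,-4,0]]'; python3 -m jog '[[0.4,0,0,-4,0],[0.4,0,0,-3,0],[0.4,0,0,0,0]]'; python3 -c "
from h import *
go([.5,-.1,.15],97)"
```

```text
time_s: 34.13
tool_pos: [0.5654, -0.305, 0.0866]
tool_rot: [-0.253, -3.127, -0.003]
ft_force: [0.9, -1.0, 1.0]
grip_width: 0.593
time_s: 34.38
tool_pos: [0.5701, -0.3073, 0.166]
tool_rot: [0.254, 3.121, -0.006]
ft_force: [1.1, 0.3, -0.5]
grip_width: 0.599
pos [ 0.5701 -0.3073  0.166 ] jaw 80.7 tilt [ 0.01  -0.004 -1.   ] F [ 1.1  0.3 -0.5] t 34.38 w 0.599 q7 1.75
shift [10.29 19.33  1.44] turn rad (tool z) -0.284
```

```bash
python3 -m jog '[[0.4,1.2,3.5,0,0],[0.4,1.2,3.8,0,0],[0.4,1.2,3.8,0,0],[0.4,1,3.8,0,-0.1],[0.4,1,3.8,0,-0.1],[0.4,0,0,0,-0.08],[0.4,0,0,0,0]]'; python3 look.py l; python3 -c "
from h import *
go([.573,.133,.15],97)"
```

```text
time_s: 34.97
tool_pos: [0.5385, -0.1106, 0.1591]
tool_rot: [-0.198, 3.133, -0.001]
ft_force: [-0.8, -0.7, 1.0]
grip_width: 0.597
  wdot (array([489., 220.]), 41, array([0.53898305, 0.10738276]))
  wdot (array([500.9, 254.3]), 97, array([0.57262148, 0.13320676]))
  tdot (array([238.7, 167.8]), 12, array([0.57266286, 0.13299438]))
  tdot (array([240.2, 176.6]), 5, array([0.54613591, 0.12849477]))
pos [ 0.5385 -0.1136  0.1586] jaw 96.54 tilt [ 0.001 -0.001 -1.   ] F [ 1.4 -0.4 -0. ] t 35.07 w 0.599 q7 1.69
shift [-6.24 24.11  0.85] turn rad (tool z) -0.008
```

View pics/l_t.png

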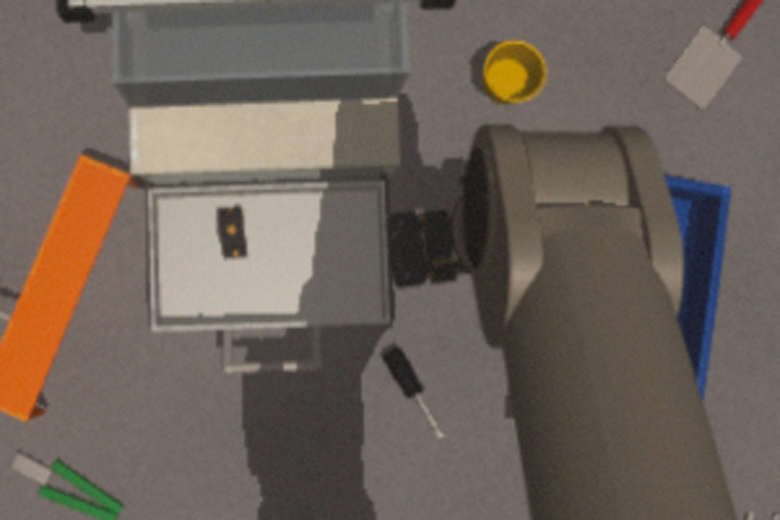

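```bash
python3 -m jog '[[0.4,-1,3.5,0,0],[0.4,-1,3.5,0,0],[0.4,-1,3.5,0,0],[0.4,-1,3.5,0,0],[0.4,-1,3.5,0,0],[0.4,-1,3.5,0,0],[0.4,-0.6,3.4,1.5,-0.01],[0.4,0,0,3,0],[0.4,0,0,0,0],[0.4,0,0,0,0]]'; python3 -c "
from h import *
go([.573,.133,.037],97)"
```

```text
time_s: 35.9
tool_pos: [0.5749, 0.1356, 0.112]
tool_rot: [0.194, -3.133, 0.002]
ft_force: [-0.5, -0.4, 0.3]
grip_width: 0.597
pos [0.5749 0.1356 0.112 ] jaw 97.1 tilt [-0.002 -0.001 -1.   ] F [-0.5 -0.4  0.3] t 35.9 w 0.597 q7 1.2
shift [ 0.2  -0.23  7.5 ] turn rad (tool z) 0.002
```

```bash
python3 -m jog '[[0.4,0.3,-0.2,3,0],[0.4,0,0,3,0],[0.4,0,0,1.4,0],[0.4,0,0,0,0],[1,0,0,0,0],[1,0,0,0,0],[1,0,0,0,0],[1,0,0,0,0],[1,0,0,-2,0],[1,0,0,-4,0]]';python3 -m jog '[[1,0,0,-4,0],[1,0,0,-1,0],[1,0,0,0,0]]'; python3 -c "
from h import *
go([.399,-.278,.15],80.7)"
```

```text
time_s: 36.73
tool_pos: [0.5702, 0.134, 0.0965]
tool_rot: [0.199, -3.129, 0.002]
ft_force: [-0.1, 0.5, -0.1]
grip_width: 0.296
time_s: 36.98
tool_pos: [0.5746, 0.1354, 0.1532]
tool_rot: [-0.199, 3.129, 0.002]
ft_force: [0.1, -0.0, -0.8]
grip_width: 0.297
pos [0.5746 0.1354 0.1532] jaw 97.27 tilt [ 0.007  0.001 -1.   ] F [ 0.1 -0.  -0.8] t 36.98 w 0.297 q7 1.22
shift [ 22.65 -38.79   0.15] turn rad (tool z) 0.289
```

```bash
python3 -m jog '[[1,1.7,-3.0,0,0],[1,1.9,-3.25,0,0],[1,1.9,-3.25,0,0],[1,1.9,-3.25,0,0],[1,1.9,-3.25,0,0],[1,1.9,-3.25,0,0],[1,1.9,-3.25,0,0],[1,1.9,-3.25,0,0],[1,1.9,-3.25,0,0],[1,1.9,-3.25,0,0]]';python3 -m jog '[[1,1.9,-3.25,0,0],[1,1.9,-3.25,0,0.1],[1,0,0,0,0.1],[1,0,0,0,0.09],[1,0,0,0,0],[1,0,0,0,0]]'; python3 -c "
from h import *
go([.399,-.278,.016],80.7)"
```

```text
time_s: 37.82
tool_pos: [0.4255, -0.2104, 0.1485]
tool_rot: [0.199, -3.135, 0.0]
ft_force: [0.8, -0.4, -0.4]
grip_width: 0.296
time_s: 38.32
tool_pos: [0.3972, -0.278, 0.1484]
tool_rot: [-0.251, -3.131, -0.0]
ft_force: [-0.6, 0.0, 0.3]
grip_width: 0.295
pos [ 0.3972 -0.278   0.1484] jaw 80.84 tilt [-0.001  0.    -1.   ] F [-0.6  0.   0.3] t 38.32 w 0.295 q7 1.87
shift [-0.18  0.03 13.24] turn rad (tool z) 0.002
```

```bash
python3 -m jog '[[1,-0.2,0,3.5,0],[1,0,0,3.5,0],[1,0,0,3.5,0],[1,0,0,2.6,0],[1,0,0,0,0],[0.4,0,0,0,0],[0.4,0,0,0,0],[0.4,0,0,0,0],[0.4,0,0,-3,0],[0.4,0,0,-4,0]]'; python3 -m jog '[[0.4,0,0,-4,0],[0.4,0,0,-4,0],[0.4,0,0,0,0]]'; python3 -c "
from h import *
go([.416,-.05,.17],2)"
```

```text
time_s: 39.15
tool_pos: [0.3981, -0.2775, 0.0874]
tool_rot: [-0.253, -3.128, -0.003]
ft_force: [0.7, -0.1, -0.2]
grip_width: 0.591
time_s: 39.4
tool_pos: [0.4026, -0.2803, 0.176]
tool_rot: [0.254, 3.121, -0.007]
ft_force: [1.8, -0.8, 1.2]
grip_width: 0.597
pos [ 0.4026 -0.2803  0.176 ] jaw 80.7 tilt [ 0.01  -0.006 -1.   ] F [ 1.8 -0.8  1.2] t 39.4 w 0.597 q7 1.87
shift [ 2.4  22.95  0.48] turn rad (tool z) 1.374
```

```bash
python3 -m jog '[[0.7,-0.3,3.2,0,0],[0.7,-0.3,3.8,0,0],[0.7,-0.2,3.8,0,0],[0.7,-0.2,3.8,0,0],[0.7,-0.2,3.8,0,0],[0.7,0,3.8,0,0],[0.7,0,0,0,0.115],[0.7,0,0,0,0.12],[0.7,0,0,0,0.12],[0.7,0,0,0,0.12]]';python3 -m jog '[[0.7,0,0,0,0.115],[0.7,0,0,0,0.115],[0.7,0,0,0,0.115],[0.7,0,0,0,0.115],[0.7,0,0,0,0.115],[0.7,0,0,0,0.115],[0.7,0,0,0,0.115],[0.7,0,0,0,0.1],[0.7,0,0,0,0]]'; python3 look.py n; python3 -c "
from h import *
go([.4155,.0897,.17],2)"
```

```text
time_s: 40.23
tool_pos: [0.4475, -0.0611, 0.1688]
tool_rot: [0.991, 2.979, 0.0]
ft_force: [-0.6, -0.1, -0.1]
grip_width: 0.301
time_s: 40.98
tool_pos: [0.4475, -0.0614, 0.1688]
tool_rot: [2.194, 2.246, 0.002]
ft_force: [-0.3, -0.2, 0.5]
grip_width: 0.302
  tblob (420.1, -59.4, (np.float64(30.2), np.float64(171.6)), 'long axis deg', -0.6)
pos [ 0.4475 -0.0614  0.1685] jaw 1.84 tilt [ 0.001 -0.    -1.   ] F [-0.7  0.1 -0.6] t 41.08 w 0.298 q7 0.0
shift [15.2  -2.71 -0.16] turn rad (tool z) -0.003
```

View pics/n_t.png

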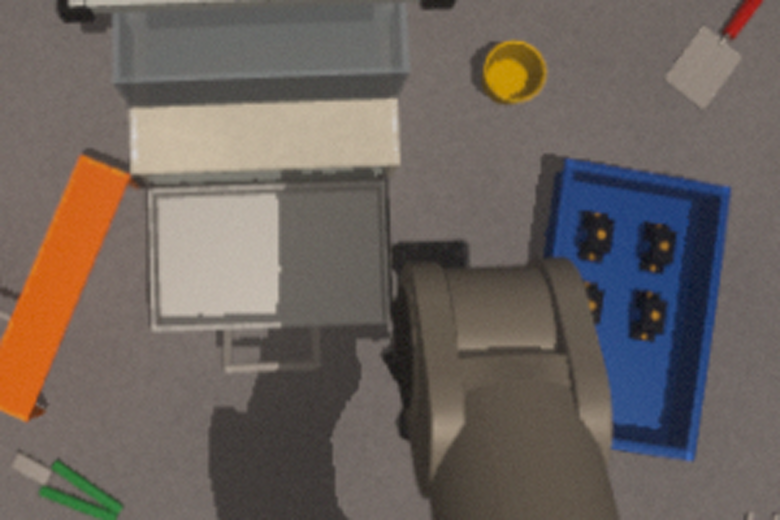

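View pics/n_w.png

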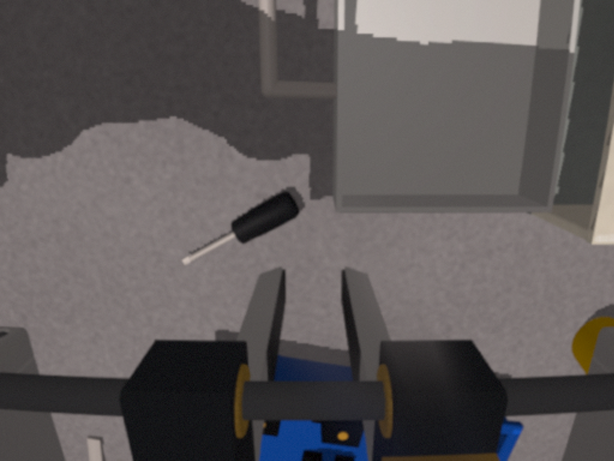

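```bash
python3 -m jog '[[0.7,3.7,-0.6,0,0],[0.7,3.8,-0.7,0,0],[0.7,3.8,-0.7,0,0],[0.7,3.8,-0.7,0,0],[0.7,0,0,0,0],[0.7,0,0,0,0]]'; python3 -c "
from h import *
go([.416,.0897,.08],2)"
```

```text
time_s: 41.58
tool_pos: [0.4158, 0.0905, 0.1682]
tool_rot: [2.181, 2.26, 0.001]
ft_force: [0.8, -0.2, -0.0]
grip_width: 0.298
pos [0.4158 0.0905 0.1682] jaw 2.04 tilt [ 0.001  0.    -1.   ] F [ 0.8 -0.2 -0. ] t 41.58 w 0.298 q7 -0.36
shift [-0.08  0.01  8.82] turn rad (tool z) 0.001
```

```bash
python3 -m jog '[[0.7,0,0,3.5,0],[0.7,0,0,3.5,0],[0.7,0,0,2.1,0],[0.7,0,0,0,0],[1,0,0,0,0],[1,0,0,0,0],[1,0,0,0,0],[1,0,0,0,0]]'; python3 -c "
from h import *
go([.5912,.095,.08],2)"
```

```text
time_s: 42.25
tool_pos: [0.4171, 0.0887, 0.0782]
tool_rot: [2.189, 2.251, 0.003]
ft_force: [-1.9, -0.5, 8.5]
grip_width: 0.108
pos [0.4171 0.0887 0.0782] jaw 1.6 tilt [ 0.003  0.    -1.   ] F [-1.9 -0.5  8.5] t 42.25 w 0.108 q7 -0.44
shift [ 0.14 17.42 -0.14] turn rad (tool z) -0.007
```

```bash
python3 -m jog '[[1,0,1,0,0],[1,0,1.5,0,0],[1,0,2,0,0],[1,0,2,0,0],[1,0,2,0,0],[1,0,2,0,0],[1,0,2,0,0],[1,0,2,0,0],[1,0,1.5,0,0],[1,0,1.3,0,0]]';python3 -m jog '[[1,0,0.3,0,0],[1,0,0.2,0,0],[1,0,0.2,0,0],[1,0,0,0,0]]'; python3 -c "
from h import *
go([.5912,.095,.08],2)"
```

```text
time_s: 43.08
tool_pos: [0.5909, 0.0934, 0.0783]
tool_rot: [2.189, 2.251, 0.003]
ft_force: [-2.3, -0.9, 6.7]
grip_width: 0.108
time_s: 43.42
tool_pos: [0.5913, 0.0933, 0.0774]
tool_rot: [-2.186, -2.249, 0.012]
ft_force: [-32.8, -2.2, 29.1]
grip_width: 0.112
pos [0.5913 0.0933 0.0774] jaw 1.63 tilt [-0.009 -0.002 -1.   ] F [-32.8  -2.2  29.1] t 43.42 w 0.112 q7 -0.38
shift [ 0.17 -0.01 -0.26] turn rad (tool z) -0.006
```

```bash
python3 -m jog '[[1,0,-0.5,-0.2,0],[0.7,0,0,0,0],[0.7,0,0,0,0],[0.7,0,0,0,0],[0.7,0,0,0,0]]'; python3 -c "
from h import *
go([.5912,.095,.2],2)"; python3 -m jog '[[0.7,0,0,-3,0],[0.7,0,0,-4,0],[0.7,0,0,-4,0],[0.7,0,0,-2,0]]';  python3 -c "
from h import *
go([.46,.05,.2],2)"
```

```text
time_s: 43.83
tool_pos: [0.5918, 0.0937, 0.0794]
tool_rot: [2.19, 2.252, 0.002]
ft_force: [0.8, -0.0, 0.5]
grip_width: 0.297
pos [0.5918 0.0937 0.0794] jaw 1.59 tilt [ 0.001  0.    -1.   ] F [ 0.8 -0.   0.5] t 43.83 w 0.297 q7 -0.38
shift [  0.13  -0.04 -12.06] turn rad (tool z) -0.007
time_s: 44.17
tool_pos: [0.5927, 0.0942, 0.2139]
tool_rot: [2.188, 2.25, 0.007]
ft_force: [0.1, -0.2, -0.1]
grip_width: 0.298
pos [0.5927 0.0942 0.2139] jaw 1.6 tilt [ 0.005  0.001 -1.   ] F [ 0.1 -0.2 -0.1] t 44.17 w 0.298 q7 -0.33
shift [ -4.05 -13.4    1.31] turn rad (tool z) -0.007
```

```bash
python3 -m jog '[[1,-3.5,-2.2,0,0],[1,-3.5,-2.2,0,0],[1,-3.5,-2.2,0,0],[1,-3.5,-2.2,0,0],[1,0,0,0,0],[1,0,0,0,0]]'; python3 - <<'E'
from h import *
T=camera_model('top');p,d=capture('top');save('o_t',p,(120,80,330,280),3)
hsv=cv2.cvtColor(p,cv2.COLOR_RGB2HSV);k=cv2.inRange(hsv,(5,170,120),(18,255,255)); k[:, :100]=0;k[300:]=0
c=max(cv2.findContours(k,0,2)[0],key=cv2.contourArea); b=cv2.boxPoints(cv2.minAreaRect(c)); print(plane(T,b,.108).round(4))
p,d=capture('scene');save('o_s',p,(180,80,400,280),3.5)
go([.53,.4,.2],2)
E
```

```text
time_s: 44.67
tool_pos: [0.5066, -0.0509, 0.2095]
tool_rot: [2.194, 2.247, 0.001]
ft_force: [0.2, 0.7, 0.1]
grip_width: 0.002
[[0.3803 0.417  0.108 ]
 [0.6549 0.3011 0.108 ]
 [0.6295 0.2425 0.108 ]
 [0.3564 0.3582 0.108 ]]
pos [ 0.5076 -0.0483  0.2093] jaw 1.61 tilt [ 0.001  0.    -1.   ] F [0.2 0.3 0.3] t 44.77 w 0.002 q7 -0.05
shift [44.74  3.5   0.94] turn rad (tool z) -0.007
```

View pics/o_t.png

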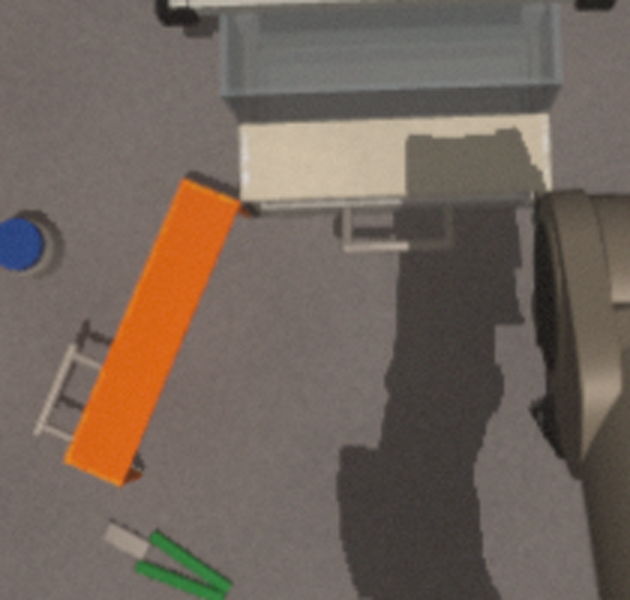

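View pics/o_s.png

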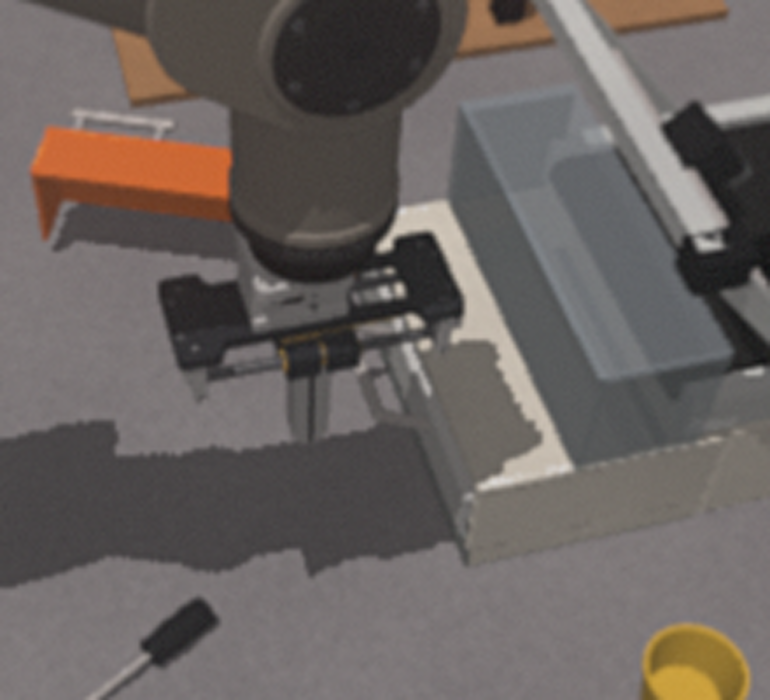

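```bash
python3 - <<'E'
from h import *
a=np.load('t1.npz')['p']; b=cv2.imread('pics/o_t.png')[:,:,::-1]
p,d=capture('top'); np.savez('t3.npz',p=p,d=d)
for c in (238,242,246,266):
    print(c,'old',a[142:170,c].mean(1).astype(int)); print(c,'new',p[142:170,c].mean(1).astype(int))
E
```

```text
238 old [172 177 172 155 140 128  96  86  80  95 105 107 102  89  67  68  88 109
 124 140 130 112 111 107 108 105  89  70]
238 new [182 181 174 153 123 138 132  99  94 100 111 110 107  95  72  71  70  89
 109 130 143 136 116 109 111 110 114 110]
242 old [172 173 167 156 143 121  98  88  84  98 108 107  92  71  65  68  85 112
 131 137 125 112 106 105  94  73  68  65]
242 new [179 178 168 141 132 144 120  98  92 101 112 112 111  93  73  69  70  90
 113 133 143 130 112 108 111 111 109 112]
246 old [170 172 166 154 142 115  94  87  79  95 108 106  90  68  65  81  95 109
 141 148 124 107 105 107 109 109 109 109]
246 new [181 181 168 142 139 153 122 100  93 100 109 113 111  91  70  63  69  85
 115 147 154 128 109 109 111 111 110 113]
266 old [169 167 153 137 128  92  75  65  66  85  99  99 102 100 100 104 110 123
 139 134 116 107 110 107 110 107 104 104]
266 new [98 96 95 90 93 87 76 68 68 66 62 62 64 65 66 63 65 70 79 78 77 67 64 58
 64 63 62 64]
```

```bash
python3 -m jog '[[1,3.6,0.8,0,0],[1,3.6,0.8,0,0],[1,3.6,0.8,0,0],[1,3.7,0.8,0,0],[1,0,0,3.5,0],[1,0,0,3.5,0],[1,0,0,3.5,0],[1,0,0,2.5,0],[1,0,0,0,0]]'; python3 -c "
from h import *
go([.573,.095,.078],2)"
```

```text
time_s: 45.57
tool_pos: [0.5321, 0.098, 0.0741]
tool_rot: [-2.184, -2.252, 0.008]
ft_force: [-1.1, 0.5, 0.5]
grip_width: 0.005
pos [0.5321 0.098  0.0741] jaw 1.74 tilt [-0.007 -0.001 -1.   ] F [-1.1  0.5  0.5] t 45.57 w 0.005 q7 -0.42
shift [-0.43  4.07 -0.42] turn rad (tool z) -0.005
```

```bash
python3 -m jog '[[1,-0.3,1.5,0,0],[1,0,1.5,0,0],[1,0,0.3,0,0],[1,0,0.2,0,0],[1,0,0,0,0]]'; python3 -c "
from h import *
go([.573,.095,.078],2)"; python3 -m jog '[[1,0,0.3,0,0],[1,0,0.3,0,0],[1,0,0.3,0,0]]'; python3 -c "
from h import *
go([.573,.095,.078],2)"
```

```text
time_s: 45.98
tool_pos: [0.5702, 0.0958, 0.0795]
tool_rot: [2.189, 2.253, 0.001]
ft_force: [-1.0, 1.0, 0.1]
grip_width: 0.004
pos [0.5702 0.0958 0.0795] jaw 1.64 tilt [ 0.001  0.    -1.   ] F [-1.   1.   0.1] t 45.98 w 0.004 q7 -0.4
shift [-0.08  0.28  0.15] turn rad (tool z) -0.006
time_s: 46.23
tool_pos: [0.5738, 0.0954, 0.0784]
tool_rot: [-2.185, -2.249, 0.012]
ft_force: [-45.3, -0.3, 34.3]
grip_width: 0.003
pos [0.5738 0.0954 0.0784] jaw 1.65 tilt [-0.009 -0.002 -1.   ] F [-45.3  -0.3  34.3] t 46.23 w 0.003 q7 -0.39
shift [-0.04 -0.08  0.04] turn rad (tool z) -0.006
```

```bash
python3 -m jog '[[1,0,-0.6,0,0],[1,0,-1.5,0,0],[1,0,-2,-3,0],[1,0,-1,-4,0],[1,0,0,-4,0],[1,-3.5,0,-2,0],[1,-3.6,0,0,0],[1,-3.6,0,0,0],[1,-3.6,0,0,0],[1,0,0,0,0]]'; python3 - <<'E'
from h import *
a=np.load('t1.npz')['p']
p,d=capture('top'); save('q_t',p,(120,80,330,280),3)
for c in (238,242,246):
    print(c,'new',p[142:170,c].mean(1).astype(int))
go([.53,.4,.2],2)
E
```

```text
time_s: 47.07
tool_pos: [0.5315, -0.0562, 0.2092]
tool_rot: [2.197, 2.243, -0.002]
ft_force: [0.6, -0.5, 0.3]
grip_width: 0.008
238 new [179 182 178 162 143 132 102  88  82 100 114 108 106  92  75  72  95 112
 129 144 137 119 111 112 113 115 111 111]
242 new [177 176 175 162 148 126 101  91  89 100 110 112  98  70  66  69  95 113
 133 148 133 112 110 111 113 112 112 115]
246 new [180 180 174 161 147 122 100  90  82 100 110 110  96  71  63  80  99 116
 148 153 129 110 111 114 111 113 109 109]
pos [ 0.5316 -0.0528  0.2091] jaw 1.29 tilt [ 0.    -0.001 -1.   ] F [-0.2  0.7 -0.6] t 47.12 w 0.007 q7 -0.05
shift [45.27  0.86  0.86] turn rad (tool z) -0.012
```

View pics/q_t.png

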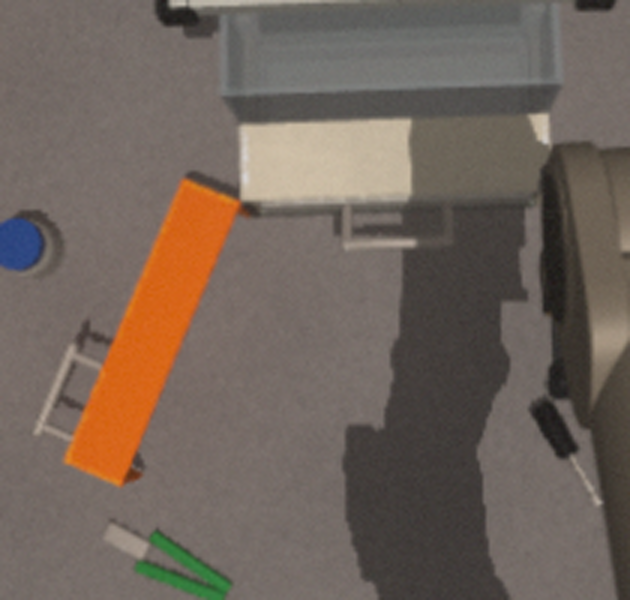

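```bash
python3 -m jog '[[1,3.5,0.1,0,0],[1,3.8,0.1,0,0],[1,3.8,0.1,0,0],[1,3.8,0.1,0,0],[1,3.8,0.1,0,0],[1,3.8,0.1,0,0],[1,3.8,0.1,0,0],[1,3.8,0.1,0,0],[1,3.8,0.1,0,0],[1,3.8,0.1,0,0]]';python3 -m jog '[[1,3.8,0,0,0],[1,3.5,0,0,0],[1,0,0,0,0],[1,0,0,0,0]]'; python3 - <<'E'
from h import *
go([.535,.4,.065],2)
R=Ro.from_rotvec(observe()['tool_rot']).as_matrix()
h=np.array([.632,.242]); prev=np.array([.535,.400])
for th in [-1.97,-1.8,-1.6,-1.4,-1.2,-1.0,-.8,-.6,-.4,-.2,-.1,0.024]:
    X=np.array([np.cos(th),np.sin(th)]);Y=np.array([-np.sin(th),np.cos(th)])
    q=h-.073*X-.15*Y
    print(th,q.round(3),(R.T@np.r_[q-prev,0]*100).round(2)[:2]); prev=q
E
```

```text
time_s: 47.95
tool_pos: [0.5303, 0.3309, 0.2091]
tool_rot: [-2.189, -2.253, -0.001]
ft_force: [1.2, -0.3, 0.2]
grip_width: 0.002
time_s: 48.28
tool_pos: [0.5272, 0.4043, 0.2084]
tool_rot: [-2.184, -2.256, 0.0]
ft_force: [0.2, -1.2, -0.6]
grip_width: 0.011
pos [0.5272 0.4043 0.2084] jaw 1.87 tilt [-0.001  0.001 -1.   ] F [ 0.2 -1.2 -0.6] t 48.28 w 0.011 q7 -0.88
shift [-0.47  0.78 14.34] turn rad (tool z) -0.002
-1.97 [0.522 0.368] [-3.2  -1.39]
-1.8 [0.503 0.347] [-1.97 -2.03]
-1.6 [0.484 0.319] [-2.72 -1.92]
-1.4 [0.472 0.288] [-3.05 -1.34]
-1.2 [0.466 0.256] [-3.25 -0.71]
-1.0 [0.466 0.222] [-3.33 -0.05]
-0.8 [0.474 0.19 ] [-3.27  0.61]
-0.6 [0.487 0.159] [-3.09  1.25]
-0.4 [0.506 0.132] [-2.78  1.84]
-0.2 [0.531 0.109] [-2.36  2.35]
-0.1 [0.544 0.1  ] [-0.99  1.34]
0.024 [0.563 0.09 ] [-1.03  1.79]
```

```bash
python3 -m jog '[[1,-0.2,0.8,3.5,0],[1,0,0,3.6,0],[1,0,0,3.6,0],[1,0,0,3.6,0],[1,0,0,0,0]]'; python3 -c "
from h import *
go([.522,.368,.065],2)"; python3 -m jog '[[1,-1.6,-0.7,0,0],[1,-1.6,-0.7,0,0],[1,-1,-1,0,0],[1,-1,-1,0,0],[1,-1.36,-0.96,0,0],[1,-1.36,-0.96,0,0],[1,-1.5,-0.67,0,0],[1,-1.5,-0.67,0,0]]'; python3 -c "
from h import *
go([.472,.288,.065],2)"
```

```text
time_s: 48.7
tool_pos: [0.5344, 0.3957, 0.0594]
tool_rot: [-2.19, -2.251, 0.014]
ft_force: [-1.7, -2.1, -0.7]
grip_width: 0.001
pos [0.5344 0.3957 0.0594] jaw 1.57 tilt [-0.007 -0.006 -1.   ] F [-1.7 -2.1 -0.7] t 48.7 w 0.001 q7 -0.93
shift [-2.74 -1.32 -0.53] turn rad (tool z) -0.007
time_s: 49.37
tool_pos: [0.4742, 0.2881, 0.0681]
tool_rot: [2.19, 2.252, 0.004]
ft_force: [1.1, 0.6, -1.1]
grip_width: 0.001
pos [0.4742 0.2881 0.0681] jaw 1.6 tilt [ 0.002  0.001 -1.   ] F [ 1.1  0.6 -1.1] t 49.37 w 0.001 q7 -0.85
shift [-0.   -0.22  0.31] turn rad (tool z) -0.007
```

```bash
python3 -m jog '[[1,-1.6,-0.5,0,0],[1,-1.6,-0.4,0,0],[1,-1.66,0,0,0],[1,-1.66,0,0,0],[1,-1.64,0.3,0,0],[1,-1.64,0.3,0,0],[1,-1.55,0.62,0,0],[1,-1.55,0.62,0,0]]'; python3 - <<'E'
from h import *
p,d=capture('top'); save('r_t',p,(120,80,330,280),3)
go([.487,.159,.065],2)
E
```

```text
time_s: 50.03
tool_pos: [0.4875, 0.1585, 0.0673]
tool_rot: [2.19, 2.251, 0.002]
ft_force: [-1.5, 1.9, 0.3]
grip_width: 0.005
pos [0.4888 0.1552 0.0671] jaw 1.41 tilt [ 0.002 -0.001 -1.   ] F [ 2.1 -4.4 -0.5] t 50.08 w 0.004 q7 -0.6
shift [ 0.38 -0.17  0.21] turn rad (tool z) -0.01
```

View pics/r_t.png

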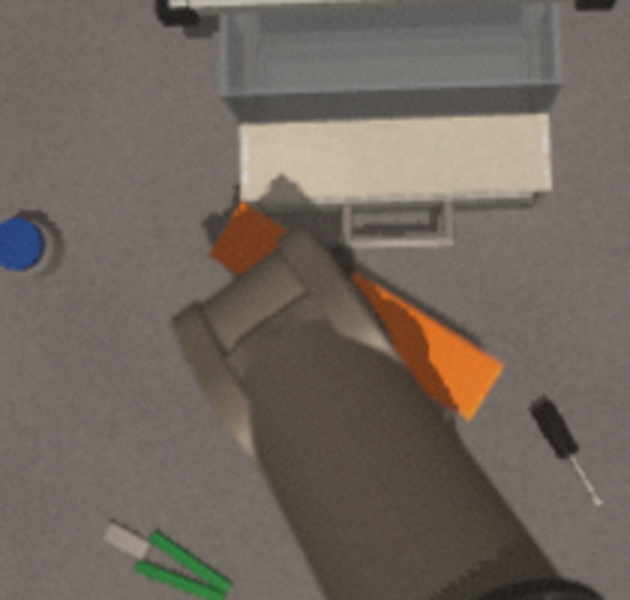

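```bash
python3 -m jog '[[1,-0.9,1.0,0,0],[1,-1.4,0.92,0,0],[1,-1.18,1.17,0,0],[1,-1.18,1.17,0,0],[1,-0.5,0.67,0,0],[1,-0.5,0.67,0,0],[1,0,0,0,0]]'; python3 - <<'E'
from h import *
go([.563,.09,.065],2)
E
```

```text
time_s: 50.67
tool_pos: [0.5457, 0.1039, 0.0661]
tool_rot: [2.191, 2.251, 0.001]
ft_force: [0.8, 0.6, 0.6]
grip_width: 0.005
pos [0.5457 0.1039 0.0661] jaw 1.54 tilt [ 0.001  0.    -1.   ] F [0.8 0.6 0.6] t 50.67 w 0.005 q7 -0.47
shift [-1.44  1.69  0.11] turn rad (tool z) -0.008
```

```bash
python3 -m jog '[[1,-0.7,0.6,0,0],[1,-0.5,0.5,0,0],[1,0,0.4,0,0],[1,0,0.3,0,0],[1,0,0,0,0]]'; python3 - <<'E'
from h import *
go([.563,.09,.065],2)
E
```

```text
time_s: 51.08
tool_pos: [0.5606, 0.0923, 0.0653]
tool_rot: [-2.189, -2.25, 0.007]
ft_force: [-15.1, -6.0, 11.3]
grip_width: 0.005
pos [0.5606 0.0923 0.0653] jaw 1.59 tilt [-0.005 -0.002 -1.   ] F [-15.1  -6.   11.3] t 51.08 w 0.005 q7 -0.44
shift [-0.24  0.24  0.03] turn rad (tool z) -0.007
```

```bash
python3 -m jog '[[1,0,0.2,0,0],[1,0,0.1,0,0],[1,0,0,0,0],[1,0,-0.6,0,0],[1,0,-1.5,0,0],[1,0,-2,-2,0],[1,0,-1,-4,0],[1,0,0,-4,0],[1,0,0,-3,0]]'; python3 -m jog '[[1,-3.6,0,0,0],[1,-3.6,0,0,0],[1,-3.6,0,0,0],[1,-3.6,0,0,0],[1,-3.6,0,0,0],[1,-3.6,0,0,0],[1,-3.6,0,0,0],[1,0,0,0,0],[1,0,0,0,0]]';python3 - <<'E'
from h import *
go([.563,.09,.065],2)
T=camera_model('top');p,d=capture('top');save('s_t',p,(120,80,440,290),2.5)
hsv=cv2.cvtColor(p,cv2.COLOR_RGB2HSV);k=cv2.inRange(hsv,(5,170,120),(18,255,255)); k[:, :150]=0;k[300:]=0
c=max(cv2.findContours(k,0,2)[0],key=cv2.contourArea); r=cv2.minAreaRect(c);b=cv2.boxPoints(r); q=plane(T,b,.108);print(r,q.round(4))
p,d=capture('scene');save('s_s',p,(180,80,512,384),2.3)
E
```

```text
time_s: 51.83
tool_pos: [0.5147, 0.0923, 0.1988]
tool_rot: [2.188, 2.253, 0.002]
ft_force: [1.1, 0.8, -0.2]
grip_width: 0.008
time_s: 52.58
tool_pos: [0.5217, -0.162, 0.1956]
tool_rot: [-2.194, -2.249, 0.0]
ft_force: [0.4, 0.3, -0.1]
grip_width: 0.008
pos [ 0.5217 -0.162   0.1956] jaw 1.41 tilt [-0. -0. -1.] F [ 0.4  0.3 -0.1] t 52.58 w 0.008 q7 0.14
shift [25.09  4.75 13.06] turn rad (tool z) -0.01
((248.52676391601562, 156.74905395507812), (22.878267288208008, 95.5819091796875), 87.95458984375) [[ 0.6298  0.242   0.108 ]
 [ 0.6376 -0.0346  0.108 ]
 [ 0.5712 -0.036   0.108 ]
 [ 0.5632  0.2393  0.108 ]]
```

View pics/s_t.png

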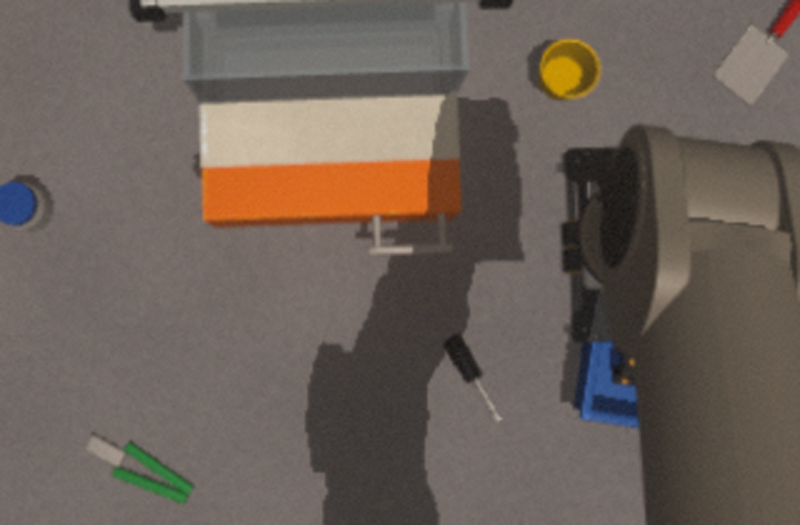

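View pics/s_s.png

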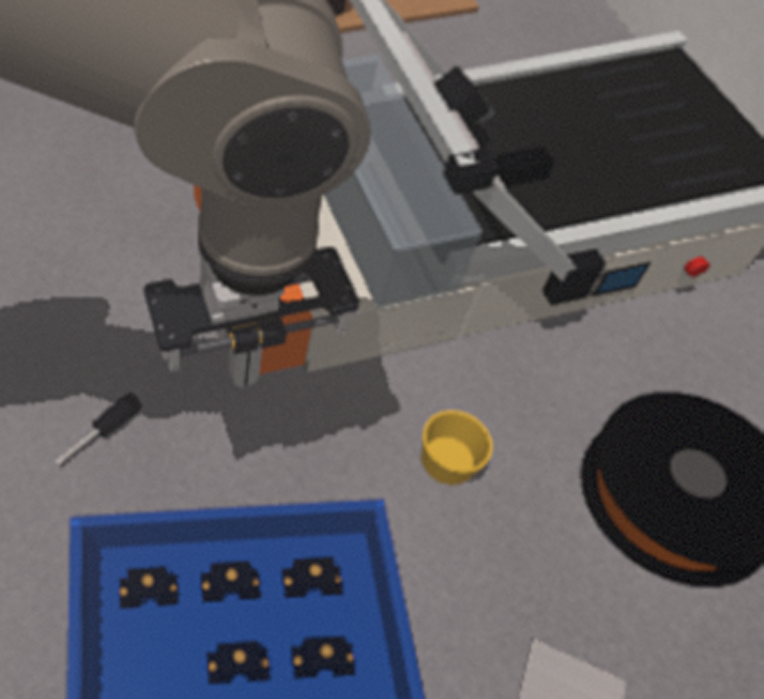

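```bash
python3 -m jog '[[1,-3.6,0,-1,0],[1,-3.6,0,-1,0],[1,-3.6,0,-1,0],[1,-3.6,0,-1,0],[1,-3.6,0,-1,0],[1,-3.6,0,-1,0],[1,-3.6,0,-1,0],[1,-3.6,0,-1,0],[1,0,0,0,0],[1,0,0,0,0]]';python3 - <<'E'
from h import *
T=camera_model('top');p,d=capture('top');save('u_t',p,(180,100,340,220),5)
hsv=cv2.cvtColor(p,cv2.COLOR_RGB2HSV);k=cv2.inRange(hsv,(3,150,60),(20,255,255)); k[:, :150]=0;k[:,320:]=0;k[300:]=0
# back edge fit of door, front edge of roof
top=[(u,np.flatnonzero(k[130:200,u])[0]+130-.5) for u in range(208,298,3) if k[130:200,u].any()]
q=plane(T,top,.108); f=np.polyfit(q[:,1],q[:,0],1); print('door back edge angle',-np.degrees(np.arctan(f[0])).round(2),'res',np.abs(np.polyval(f,q[:,1])-q[:,0]).max().round(4))
w=cv2.inRange(hsv,(0,0,120),(179,70,255))
t2=[(u,np.flatnonzero(w[110:148,u])[0]+110-.5) for u in range(208,298,3) if w[110:148,u].any()]
q=plane(T,t2,.108); f=np.polyfit(q[:,1],q[:,0],1); print('roof back edge angle',-np.degrees(np.arctan(f[0])).round(2),'res',np.abs(np.polyval(f,q[:,1])-q[:,0]).max().round(4))
p,d=capture('scene');save('u_s',p,(230,120,370,250),5)
E
```

```text
time_s: 53.52
tool_pos: [0.5304, -0.4486, 0.2756]
tool_rot: [2.191, 2.251, 0.0]
ft_force: [0.7, 0.9, -0.4]
grip_width: 0.006
door back edge angle 1.74 res 0.0014
roof back edge angle -4.21 res 0.0163
```

View pics/u_t.png

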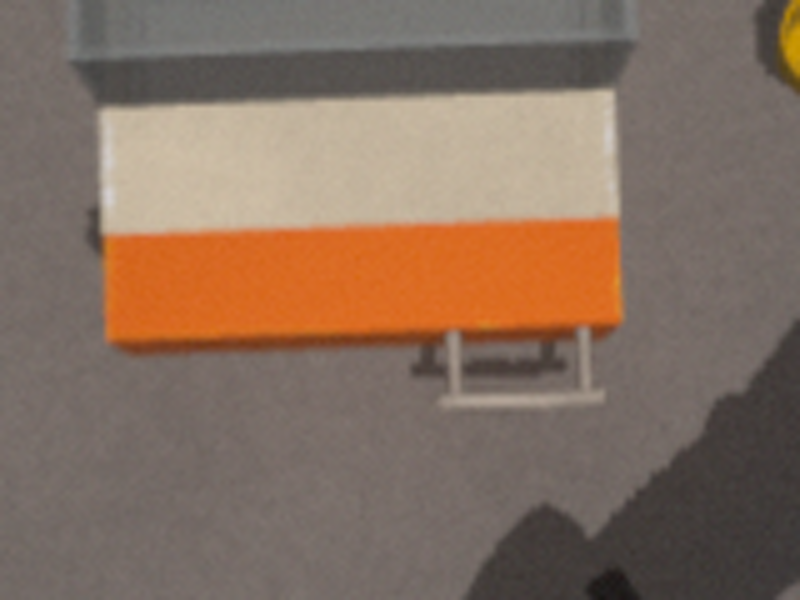

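View pics/u_s.png

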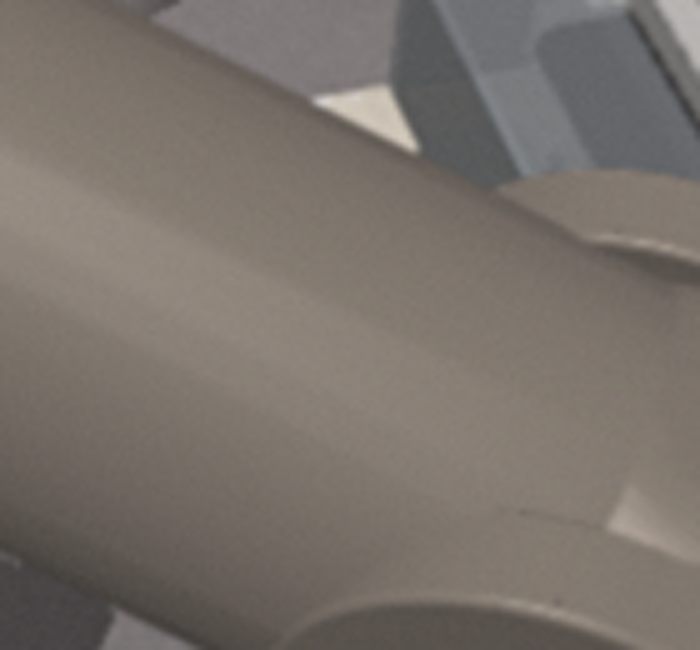

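```bash
python3 -c "
from workcell import sign_off
print(sign_off())"
```

```text
the job is handed in; nothing more can be done
None
```

The job is done and handed in at about 54 s. I opened the door to about 2.0 rad, drew the tray out 174 mm, and put all five brackets in the blue tote. Then I pushed the empty tray home, and after that shut the door.

**Last checks:**
- **Brackets:** the scene camera shows all five upright in the tote, which is still standing. The tray looked empty before I closed it.
- **Tray:** my first push left it about 2.5 mm out, although the wrist force suggested it had reached the stop. I pushed it again to the hard stop at about 45 N. Its handle then lined up with where it had been at the start.
- **Door:** the top view shows no gap to the bay roof. The door's edge measures 1.7°, and I had measured the printer front at 1.4–2.4°.
- **Other items:** the pliers, screwdriver, jar and cup showed no visible shift in the top views.

**What failed:** an automatic comparison of the roof's back edge gave −4.2°, but its fit was poor (16 mm residual), so I ignored it. In the final scene view the arm hid the door, so the shut door rests on the top view and the push contact alone.

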